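# Set the pellet mill's grind and lock it

### The job

Set the grind of the pellet mill: turn its dial clockwise until the burrs touch and it stops, then back it off exactly three clicks. Then swing the lock lever in against the dial, all the way home, so that the setting stays. Leave the other things on the board where they are.

Things in the scene. Friction and masses are not known exactly. Their poses are not given: they have to be found in the camera images.
- mill: Pellet mill fixed to the board: grey foot plate 200 x 300 mm; white head whose flat top, the deck (180 mm along the slope, 215 mm wide), slopes down towards the robot at 30 degrees. Origin: on the board below the dial's centre; x points up the slope, away from the robot; y left; z up. On the dial's axis the deck is 130 mm above the board; its normal is mill (-0.5, 0, 0.866).
- handle_mid (a point): Middle of the mill's fixed carrying handle, a 10 mm steel rod 292 mm above the board, spanning left-right over the dial (mill x = 5 mm, y = 92 to -158 mm); its legs run down at the back, mill x = 90 mm. A gripper held vertically over the dial hits it; one tilted 30 degrees, square to the deck, clears it. Behind it a clear hopper, 210 mm high.
- dial_grip (a point): Dial: aluminium disc with 24 lobes on its rim, 88 mm across, top 15 mm above the deck; on it a dark bar 58 mm long, 14 mm wide, from 15 to 49 mm above the deck. This point: on the dial's axis, in the bar, 39 mm above the deck (10 mm below the bar's top). z: the dial's axis, out of the deck; x: along the bar to its end with a small pointer; y: across the bar.
- dial (a joint): Turn of the dial, rad. 0 = burrs touch (hard stop); grows anticlockwise seen facing the deck (right-handed about dial_grip z), to 1.62. One click = 15 deg = 0.2618 rad: a spring ball at the uphill rim drops between two lobes at 0, 0.262, 0.524, 0.785... Passing a lobe takes about 0.2 N m; let go, it settles in the nearest click. A 60 N grip on the bar turns it all the way in one grasp.
- lock_knob (a point): Centre of the top of the lock lever's knob: a dark post, square to the deck, 16 mm across, 33 mm tall, its top 45 mm above the deck, on the end of a flat steel lever (4 to 12 mm above the deck) 106 mm from the pivot, at the right of the dial. z: out of the deck.
- lock_pivot (a point): Pivot of the lock lever: 45 mm up the slope and 46 mm right of the dial's axis, 12 mm above the deck. z: hinge axis, out of the deck.
- lock (a joint): Turn of the lock lever, rad. 0 = open, swung out away from the dial; 0.45 = locked, at its stop: the knob has come 47 mm to the left, towards the dial, and the lever's tooth stands between two lobes. Grows clockwise seen facing the deck (minus about lock_pivot z). Stays where left; the knob moves with about 1 N, so shut fingers can push it.
- comb: Stainless grooming comb, 170 x 36 x 6 mm, lying flat near the mill's front. Bystander. Origin at the centre of its underside.
- willow_ring: Woven willow ring, 92 mm across, 16 mm thick, lying flat left of the mill. Bystander. Origin at the centre of its underside.
- scoop: Clear acrylic scoop, box-shaped pan 85 x 65 x 40 mm with a flat handle, lying right of the mill. Bystander. Origin at the centre of its underside.
- dome: White ceramic hideaway dome, 94 mm across, 81 mm high, at the far side of the board. Bystander. Origin at the centre of its underside.
- bowl: White ceramic bowl, 110 mm across, 45 mm high, at the far side of the board. Bystander. Origin at the centre of its underside.
- feed_jar: Glass feed jar with a wooden cap, 90 mm across, 150 mm high, at the right of the board. Bystander. Origin at the centre of its underside.

How it is judged:
By the outcome, as a careful person would: the job done as asked, in the order asked, and still so for the second after the job is handed in, with the robot touching nothing.
It also fails if it takes over 54 s, if anything falls off the work surface, if the arm or the gripper's body presses on something with over 40 N, if the wrist force passes 120 N, or if a joint passes its speed limit or range.

### The arm

A 6-joint arm with a two-finger parallel gripper is mounted at the origin on the work surface. World frame = base frame: x ahead of the robot, y to its left, z up, the work surface at z = 0. Lengths are in m, angles in rad, forces in N, time in s.
With the tool pointing down it reaches from about 0.375 to 0.9 m from the base axis. Payload 3.1 kg.
Tool frame: the origin (TCP) lies between the finger pads; the fingertips stand manip.finger_overhang ahead of it and the grasp point (between the pads) lies 5 mm behind it (manip.finger_overhang is the distance from the TCP to the fingertips, in m); z points along the fingers, y is the line along which they close (so a half turn about z gives the same grasp; the last joint's range is limited). The gripper opens to 85 mm and grips with 20 to 120 N. Pads are 22 mm wide; open, the fingers measure 114 mm over their backs; the gripper's body (76 mm by 85 mm) begins 54 mm behind the grasp point. The pads swing forward as they close: fully open they stand 13 mm farther back than shut.
Start: joints at [-1.49, 0.527, 1.433, -0, 1.181, -0.178], TCP at [0.161, -0.604, 0.245] pointing down, gripper open.
Joint ranges: [-3.08, 3.08], [-0.75, 2.2], [0.22, 2.44], [-1.43, 4.57], [0, 2.65], [-2.85, 2.85]. Speed limits (rad/s): [2.79, 2.79, 3.14, 3.14, 3.14, 3.14].

### API

Orientations are given as a unit quaternion [x, y, z, w].
In Python, from station import manip gives the robot as it stands.
- The arm moves only by the tool drive_tool, never from a script. Its argument "plan" is a list of rows, each a list of 7 numbers: the shift along the tool's x, y, z in m, then the turn, a rotation vector about the tool's x, y, z in degrees, then the opening, from -1 (shut) to 1 (fully open). In form: [[x, y, z, wx, wy, wz, gripper], ...]. A call has 1 to 10 rows; each row shifts and turns the commanded pose from where the row before left it, along the tool's axes as they then stand; what a row does not reach is not made up. A row lasts 1/10 s, in which the tool goes at most 50 mm and 8.59 degrees, less where a joint would pass 70% of its speed; a pose out of reach is approached as far as the arm can. A call is refused whole if a number of a shift passes 0.05 or a number of a turn 8.59, either way. A call with a gripper value outside its range is refused whole. The fingers move at their own pace and stop on an object; "newtons" is the grip in N (left out, the last holds). Time passes only in rows, so rows that do not move let the fingers close. It gives the time, the measured TCP pose, the force, the opening and the grip force at its end, in the units of the state.
- manip.sense(): the state, without advancing time (a new reading comes with each control period).
- manip.snapshot(name): name is "side" or "top"; returns a dict with "image" (480x640x3 uint8, red, green, blue), "z_map" (480x640 float32, m along the optical axis (not along the pixel's ray), 0 where there is no reading), "fov_y" (degrees; the focal length in pixels is half the picture's height over the tangent of half this angle, whatever the lens; pixels are square), "cx", "cy" (the principal point, pixels), "extrinsics" (4x4, takes a point from camera to world coordinates). Camera axes: x right, y up, looking along -z (the intrinsics and any distortion apply to the point x, -y, -z); pixel columns grow to the right and rows downward; lengths in m; the calibration is good to about 2 mm. A picture is of the moment at which its call begins.
- manip.sign_off(): hands the job in; it is judged then, once.
The state is a dict: "t": time; "q": joint angles; "qd": joint speeds; "tau": joint torques, N m; "tcp_pos": TCP position; "tool_rot": TCP orientation; "force": force on the tool from outside, world axes, zero at the start; "ft_torque": the same for the moment, N m; "finger_gap": opening from 0.0 (shut) to 1.0 (fully open); "gripper_force": force on a finger pad.
Only numpy, scipy, OpenCV 4.12 (cv2) and the standard library are available. Lean on these libraries where they do the work, as an engineer would, in place of code of your own. Each camera call takes 0.05 s, during which the arm holds its last target. There are 200 camera calls.

## Working session

There is one attempt and no reset: what is moved stays moved. The work goes in short steps, Python scripts to look and compute and a tool call to move; the robot and the scene stay as the last step left them, time stands still between calls to the robot, and variables do not carry over. Pictures are saved under pics/ and viewed, at most 10 in all, crops included, and the job is handed in when it is done.

Besides the shell and the picture viewer there is one more tool, called after "Emit:" in YAML: its name, and indented under it one key for each argument. drive_tool: Moves the arm, as the interface text tells. Its arguments: {"type":"object","properties":{"plan":{"type":"array"},"newtons":{"type":"number"}},"required":["plan"]}

```bash
mkdir -p pics; ls; python3 - <<'E'
from station import manip
import cv2,numpy as np
print(manip.finger_overhang); print(manip.sense())
for n in("side","top"):
    s=manip.snapshot(n); np.savez(f"{n}0.npz",**s)
    cv2.imwrite(f"pics/{n}0.png",s["image"][:,:,::-1]); print(n,s["fov_y"],s["cx"],s["cy"],s["extrinsics"].round(4).tolist(),[k for k in s])
E
```

```text
pics
0.014
{'t': 0.0, 'q': array([-1.48951083e+00,  5.28456691e-01,  1.43387880e+00,  8.68316159e-06,
        1.18140540e+00, -1.78501381e-01]), 'qd': array([-4.97317761e-04, -5.82342289e-04, -1.87113664e-04, -9.61458109e-04,
       -9.93518663e-05, -8.74513109e-04]), 'tau': array([-1.56345282e-03, -4.42357028e+01, -1.78027028e+01, -2.38131697e-04,
        8.22710776e-03,  1.30556430e-06]), 'tcp_pos': array([ 0.16052083, -0.60333681,  0.24434688]), 'tool_rot': array([ 9.91575344e-01,  1.29526765e-01,  5.62002106e-05, -1.07265514e-03]), 'force': array([-0.16973583, -0.6515826 , -1.09391857]), 'ft_torque': array([-0.02800726,  0.02335495, -0.00360874]), 'gripper_force': 0.0, 'finger_gap': 0.9998138876067224}
side 49.947768588897794 321.1970592436948 240.9179619004326 [[-0.9477, 0.1419, -0.2858, 0.1806], [-0.3183, -0.4842, 0.815, 1.0848], [-0.0228, 0.8634, 0.5041, 0.9463], [0.0, 0.0, 0.0, 1.0]] ['image', 'z_map', 'fov_y', 'cx', 'cy', 'extrinsics']
top 50.8199384740062 321.4214993477077 244.23490262186468 [[0.005, 0.9801, -0.1983, 0.3147], [-1.0, 0.0062, 0.0055, -0.118], [0.0066, 0.1982, 0.9801, 1.5512], [0.0, 0.0, 0.0, 1.0]] ['image', 'z_map', 'fov_y', 'cx', 'cy', 'extrinsics']
```

View pics/top0.png

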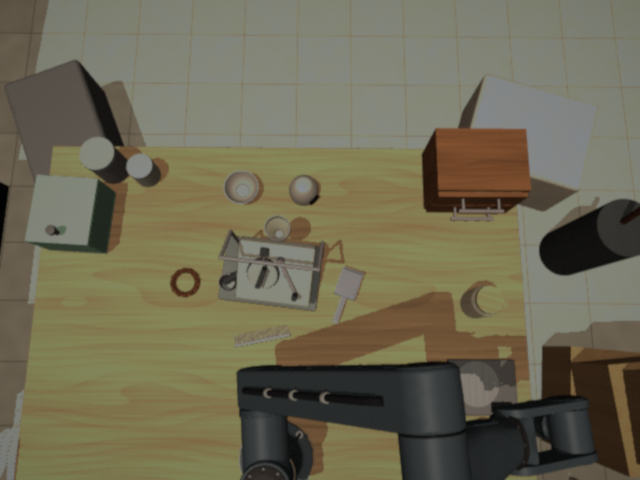

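View pics/side0.png

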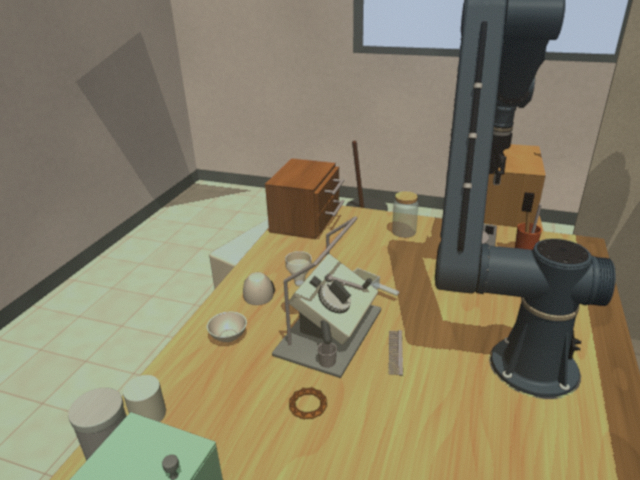

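Top view: mill at about (272,272), dial bar near (264,268) and lock knob near (296,297). Side view: dial at about (335,293). Next I'll take enlarged crops.

```bash
cat > h.py <<'E'
import numpy as np,cv2
def load(n):
    return dict(np.load(n))
def K(s):
    f=240/np.tan(np.radians(float(s["fov_y"]))/2); return f,float(s["cx"]),float(s["cy"])
def ray(s,u,v):
    f,cx,cy=K(s); E=s["extrinsics"]
    d=np.stack([(np.asarray(u)-cx)/f,-(np.asarray(v)-cy)/f,-np.ones(np.shape(u))],-1)
    return E[:3,3],d@E[:3,:3].T
def cloud(s):
    v,u=np.mgrid[:480,:640]; o,d=ray(s,u.astype(float),v.astype(float)); return o+d*s["z_map"][...,None]
def proj(s,p):
    f,cx,cy=K(s);E=s["extrinsics"]; c=(np.asarray(p)-E[:3,3])@E[:3,:3]
    return np.stack([cx+f*c[...,0]/-c[...,2],cy-f*c[...,1]/-c[...,2]],-1)
def plane(s,u,v,p0,n):
    o,d=ray(s,u,v); return o+d*(((p0-o)@n)/(d@n))[...,None]
def tri(s1,a,s2,b):
    o1,d1=ray(s1,*a);o2,d2=ray(s2,*b)
    t=np.linalg.lstsq(np.stack([d1,-d2],1),o2-o1,rcond=None)[0]
    p,q=o1+d1*t[0],o2+d2*t[1]; return (p+q)/2,np.linalg.norm(p-q)
E
python3 - <<'E'
from h import *
a,b=load("top0.npz"),load("side0.npz")
t=cv2.resize(a["image"][220:320,210:340],None,fx=6,fy=6,interpolation=cv2.INTER_CUBIC)
s=cv2.resize(b["image"][240:380,265:405],None,fx=4.2,fy=4.2,interpolation=cv2.INTER_CUBIC)
cv2.imwrite("pics/tc.png",t[:,:,::-1]);cv2.imwrite("pics/sc.png",s[:,:,::-1])
for S,uv in((a,[(280,245),(245,285),(285,290),(310,270),(262,290)]),(b,[(330,330),(350,280),(330,270),(300,355)])):
    c=cloud(S)
    for u,v in uv: print(u,v,c[v,u].round(4),S["image"][v,u])
E
```

```text
280 245 [ 0.5902 -0.0107  0.1747] [131 132 119]
245 285 [0.4858 0.0918 0.1106] [134 137 126]
285 290 [ 0.472  -0.0228  0.1115] [135 138 125]
310 270 [ 0.503  -0.0967  0.2922] [122 117 107]
262 290 [0.4719 0.0431 0.1084] [135 137 124]
330 330 [0.4972 0.1332 0.1019] [97 92 78]
350 280 [ 0.5012 -0.0641  0.1224] [171 183 156]
330 270 [ 0.5534 -0.0452  0.1581] [163 173 148]
300 355 [0.5738 0.154  0.016 ] [127 127 112]
```

View pics/tc.png

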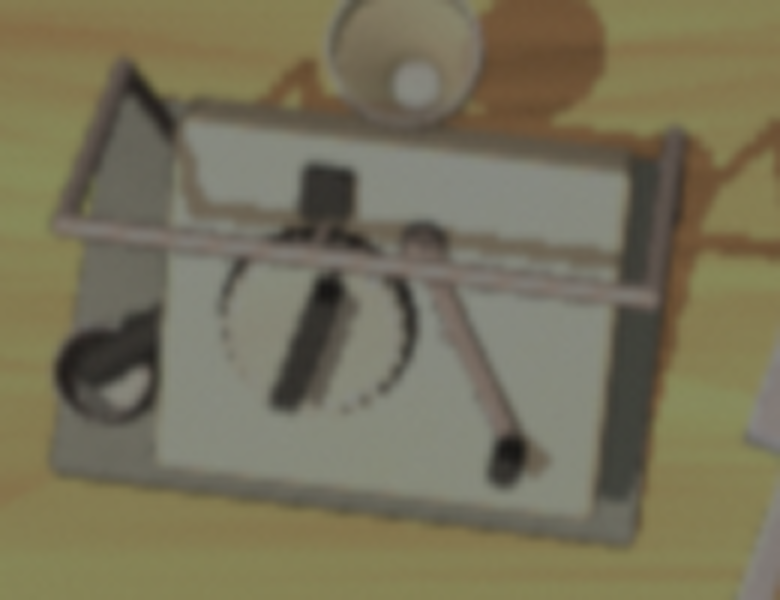

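View pics/sc.png

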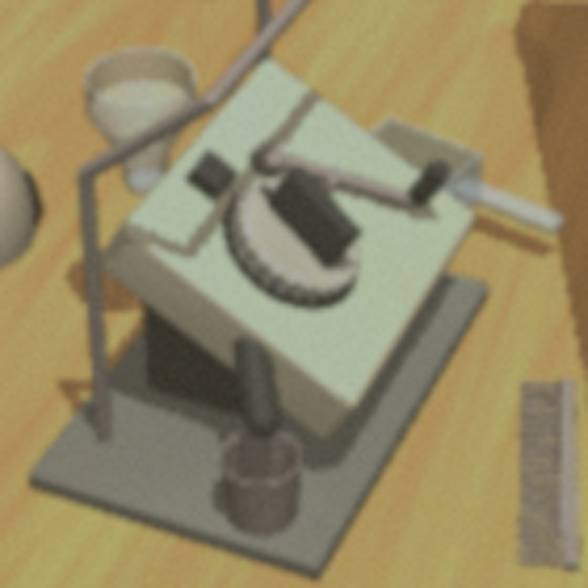

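Top crop (6×, origin 210,220): bar runs from its pointer end (332,275) to (285,400), with the disc around (318,325), pivot at (425,238) and knob top near (502,470). Side crop (4.2×, origin 265,240): bar top runs roughly (285,175) to (355,235), and the knob top is at about (435,168). Now I'll measure.

```bash
cat > m.py <<'E'
from h import *
def deck(a,b):
    c=cloud(b)[240:380,265:405].reshape(-1,3); i=b["image"][240:380,265:405].reshape(-1,3).astype(int)
    m=(i.min(1)>135)&(i.max(1)-i.min(1)<45)&(c[:,2]>.06)
    c2=cloud(a)[220:320,210:340].reshape(-1,3); i2=a["image"][220:320,210:340].reshape(-1,3).astype(int)
    m2=(i2.min(1)>110)&(i2.max(1)-i2.min(1)<22)&(c2[:,2]>.06)
    r=[]
    for p in(c[m],c2[m2]):
        n=np.array([-.5,0,.866]);h=np.median(p@n)
        for k in range(8):
            q=p[abs(p@n-h)<(.02 if k==0 else .005)]; o=q.mean(0); n=np.linalg.svd(q-o,full_matrices=False)[2][2]; n*=np.sign(n[2]); h=o@n
        r.append((n,h,len(q)))
    return r
E
python3 - <<'E'
from m import *
a,b=load("top0.npz"),load("side0.npz")
r=deck(a,b)
for n,h,k in r: print(n.round(4),h,k,"tilt",np.degrees(np.arccos(n[2])),"yaw",np.degrees(np.arctan2(-n[1],-n[0])))
T=lambda x,y:(210+(x+.5)/6-.5,220+(y+.5)/6-.5); S=lambda x,y:(265+(x+.5)/4.2-.5,240+(y+.5)/4.2-.5)
n=(r[0][0]+r[1][0]);n/=np.linalg.norm(n);h=(r[0][1]+r[1][1])/2
for nm,p,q in(("knobtop",(502,472),(436,168)),("pivot",(425,232),(265,160)),("ptr end",(332,278),(290,178)),("bar tail",(285,400),(343,240))):
    x,e=tri(a,T(*p),b,S(*q)); print(nm,x.round(4),"miss",round(e,4),"above deck",round(x@n-h,4))
# deck outline in deck plane
i=a["image"].astype(int);m=((i.min(2)>105)&(i.max(2)-i.min(2)<24)); z=np.zeros((480,640),bool);z[225:312,228:318]=1
c=cloud(a);m=(m&z&(abs(c@n-h)<.008)).astype(np.uint8); m=cv2.morphologyEx(m,cv2.MORPH_CLOSE,np.ones((9,9)))
cs=max(cv2.findContours(m,0,2)[0],key=cv2.contourArea)[:,0].astype(float)
P=plane(a,cs[:,0],cs[:,1],n*h,n)
for yw in(np.arctan2(-n[1],-n[0]),):
    ey=np.array([0,1,0.])-n*n[1];ey/=np.linalg.norm(ey);ex=np.cross(ey,n)
    Q=np.stack([P@ex,P@ey],1).astype(np.float32); R=cv2.minAreaRect(Q); print(R,ex,ey)
    ctr=R[0][0]*ex+R[0][1]*ey+n*h; print("deck centre",ctr)
    an=np.radians(R[2]); print("edge dir",np.cos(an)*ex+np.sin(an)*ey)
E
```

```text
[-0.4956  0.0622  0.8663] -0.14030716028287565 2076 tilt 29.96758463003735 yaw -7.156720795398949
[-0.4972  0.0586  0.8656] -0.14258791205078555 2262 tilt 30.04596862340023 yaw -6.725981558050076
knobtop [ 0.4452 -0.0485  0.1452] miss 0.0007 above deck 0.0433
pivot [ 0.5529 -0.0119  0.1551] miss 0.0069 above deck 0.0006
ptr end [0.5255 0.0285 0.1739] miss 0.0116 above deck 0.0329
bar tail [0.478  0.0523 0.1516] miss 0.0007 above deck 0.0387
((0.5143666863441467, 0.01699795573949814), (0.20898756384849548, 0.17645856738090515), 84.03182220458984) [0.86755364 0.         0.49734363] [ 0.03005771  0.99817204 -0.0524319 ]
deck centre [0.51697105 0.00841829 0.13243675]
edge dir [ 1.20099620e-01  9.92761750e-01 -4.35865644e-04]
```

```bash
cat >> m.py <<'E'
yw=np.radians(-6.95); mx=np.array([np.cos(yw),np.sin(yw),0]); ey=np.array([-np.sin(yw),np.cos(yw),0]); n=-.5*mx+np.array([0,0,.8660]); ex=np.cross(ey,n)
R=np.stack([ex,ey,n])   # rows: up-slope, left, normal
def heights(s,h,lo,hi): 
    c=cloud(s)@R.T; c[...,2]-=h; return c,(c[...,2]>lo)&(c[...,2]<hi)
E
python3 - <<'E'
from m import *
a,b=load("top0.npz"),load("side0.npz"); r=deck(a,b)
for s,(nn,_,_) ,nm in((a,r[1],"top"),(b,r[0],"side")):
    c,_=heights(s,0,0,1); 
    i=s["image"].astype(int)
    ctr=np.array([.517,.0084,.1324])@R.T
    near=(abs(c[...,0]-ctr[0])<.08)&(abs(c[...,1]-ctr[1])<.1)
    hh=c[...,2][near&(abs(c[...,2]-ctr[2])<.02)]; h=np.median(hh[abs(hh-ctr[2])<.006]); c[...,2]-=h; print(nm,"h",h)
    for lo,hi,l in((.008,.02,"disc"),(.044,.054,"bartop"),(.02,.054,"bar all"),(.036,.05,"knob")):
        m=near&(c[...,2]>lo)&(c[...,2]<hi)
        if l=="knob": m&=(c[...,1]<ctr[1]-.03)
        else: m&=(c[...,1]>ctr[1]-.03)
        p=c[m].astype(np.float32)
        if len(p)<4: print(l,len(p)); continue
        k=cv2.minEnclosingCircle(p[:,:2]); q=cv2.minAreaRect(p[:,:2])
        print(l,len(p),"z",np.median(p[:,2]).round(4),"mean",p[:,:2].mean(0).round(4),"circ",np.round(k[0],4),round(k[1],4),"rect",np.round(q[0],4),np.round(q[1],4),round(q[2],1))
E
```

```text
top h -0.14177617231870976Traceback (most recent call last):
  File "<stdin>", line 15, in <module>
cv2.error: OpenCV(4.12.0) /io/opencv/modules/imgproc/src/shapedescr.cpp:201: error: (-215:Assertion failed) count >= 0 && (depth == CV_32F || depth == CV_32S) in function 'minEnclosingCircle'
```

```bash
cat > d.py <<'E'
from m import *
import sys
def run(a,b):
  for s,nm in((a,"top"),(b,"side")):
    c,_=heights(s,0,0,1); ctr=R@np.array([.517,.0084,.1324])
    near=(abs(c[...,0]-ctr[0])<.08)&(abs(c[...,1]-ctr[1])<.1)
    hh=c[...,2][near]; h=np.median(hh[abs(hh-ctr[2])<.006]); c[...,2]-=h; print(nm,"h",h.round(4))
    for lo,hi,l in((.008,.02,"disc"),(.044,.054,"bartop"),(.025,.054,"bar all"),(.036,.05,"knob")):
        m=near&(c[...,2]>lo)&(c[...,2]<hi)
        m&=(c[...,1]<ctr[1]-.03) if l=="knob" else (c[...,1]>ctr[1]-.03)
        p=c[m]; 
        if len(p)<4: print(l,len(p)); continue
        f=np.ascontiguousarray(p[:,:2],np.float32)
        k=cv2.minEnclosingCircle(f); q=cv2.minAreaRect(f)
        print(l,len(p),"z",np.median(p[:,2]).round(4),"mean",p[:,:2].mean(0).round(4),"circ",np.round(k[0],4),round(k[1],4),"rect",np.round(q[0],4),np.round(q[1],4),round(q[2],1))
if __name__=="__main__": run(load(f"top{sys.argv[1]}.npz"),load(f"side{sys.argv[1]}.npz"))
E
python3 d.py 0
```

```text
top h -0.1418
disc 608 z 0.0142 mean [0.5167 0.0984] circ [0.5071 0.1125] 0.0819 rect [0.5042 0.0971] [0.0983 0.1599] 72.9
bartop 97 z 0.049 mean [0.5079 0.102 ] circ [0.5074 0.0993] 0.0292 rect [0.5081 0.1019] [0.0137 0.0582] 74.4
bar all 117 z 0.0483 mean [0.511  0.1012] circ [0.5082 0.1019] 0.0293 rect [0.508  0.1015] [0.0552 0.0299] 5.7
knob 27 z 0.0416 mean [0.4603 0.0043] circ [0.4608 0.0036] 0.0089 rect [0.4607 0.005 ] [0.0144 0.0166] 87.9
side h -0.1405
disc 528 z 0.0142 mean [0.5186 0.1096] circ [0.5232 0.1005] 0.0614 rect [0.5171 0.0922] [0.0986 0.1173] 67.1
bartop 103 z 0.0478 mean [0.5055 0.1034] circ [0.5046 0.1004] 0.0289 rect [0.5051 0.102 ] [0.0204 0.0574] 71.2
bar all 235 z 0.0423 mean [0.5048 0.1062] circ [0.5052 0.1026] 0.0296 rect [0.5051 0.1022] [0.022  0.0586] 73.2
knob 31 z 0.0431 mean [0.4575 0.0073] circ [0.4581 0.0052] 0.0085 rect [0.4576 0.0063] [0.0152 0.0139] 52.3
```

Depth and rectangle fits agree: bar top is 58×14 mm at 49 mm, on deck (0.507, 0.102), and bar angle is about −16.5°. The knob is 106 mm from the expected pivot, so the lever is open. Now a helper for moves.

```bash
cat > g.py <<'E'
from m import *
from scipy.spatial.transform import Rotation as Ro
from station import manip
H=-.141; D=np.array([.507,.102])
def pt(du,dl,t): return R.T@np.array([D[0]+du,D[1]+dl,H+t])   # up-slope, left of dial axis, above deck
def rot(b):  # tool x at angle b deg (about n from up-slope), tool z into deck
    b=np.radians(b); x=np.cos(b)*ex+np.sin(b)*ey; z=-n; return np.stack([x,np.cross(z,x),z],1)
def rel(p,Rt=None):
    s=manip.sense(); C=Ro.from_quat(s["tool_rot"]); 
    print("t",s["t"],"q",s["q"].round(2),"tcp",s["tcp_pos"].round(4))
    print("shift mm",(C.inv().apply(p-s["tcp_pos"])*1000).round(1))
    if Rt is not None: print("rotvec deg",np.degrees((C.inv()*Ro.from_matrix(Rt)).as_rotvec()).round(2))
    d=(R@s["tcp_pos"])-np.array([*D,H]); print("deck coords mm",(d*1000).round(1),"tool x angle",np.degrees(np.arctan2(C.as_matrix()[:,0]@ey,C.as_matrix()[:,0]@ex)).round(2),"tilt err",np.degrees(np.arccos(-C.as_matrix()[:,2]@n)).round(2))
    print("F",s["force"].round(1),"T",s["ft_torque"].round(2),"gap",s["finger_gap"].round(3),"grip",s["gripper_force"])
    return s
E
python3 - <<'E'
from g import *
print(pt(0,0,.034),pt(0,0,.13))
rel(pt(0,0,.13),rot(163.5))
E
```

```text
[0.50128504 0.04164897 0.160838  ] [0.45363773 0.04745712 0.243974  ]
t 0.1 q [-1.49  0.53  1.43  0.    1.18 -0.18] tcp [ 0.1605 -0.6034  0.2444]
shift mm [ 450.4 -553.7    1.7]
rotvec deg [ -39.01   -1.96 -137.61]
deck coords mm [-183.5 -681.5  236.5] tool x angle 24.82 tilt err 30.02Traceback (most recent call last):
  File "<stdin>", line 3, in <module>
  File "g.py", line 14, in rel
    print("F",s["force"].round(1),"T",s["ft_torque"].round(2),"gap",s["finger_gap"].round(3),"grip",s["gripper_force"])
                                                                    ^^^^^^^^^^^^^^^^^^^^^
AttributeError: 'float' object has no attribute 'round'
```

Emit:
drive_tool:
  plan:
    - [0.03, -0.03, -0.02, 0, 0, 0, 1]
    - [0.035, -0.03, -0.015, 0, 0, 0, 1]
    - [0.035, -0.03, -0.015, 0, 0, 0, 1]
    - [0.035, -0.033, -0.01, 0, 0, 0, 1]
    - [0.035, -0.035, 0, 0, 0, 0, 1]
    - [0.035, -0.035, 0, 0, 0, 0, 1]
    - [0.035, -0.035, 0, 0, 0, 0, 1]
    - [0.035, -0.035, 0, 0, 0, 0, 1]
    - [0.035, -0.035, 0, 0, 0, 0, 1]
    - [0.035, -0.035, 0, 0, 0, 0, 1]

```text
t: 1.1
tcp_pos: [0.4089, -0.1916, 0.3052]
tool_rot: [0.992, 0.129, -0.0, -0.0]
force: [0.8, 0.8, -1.5]
finger_gap: 1.001
gripper_force: 0.0
```

Emit:
drive_tool:
  plan:
    - [0.015, -0.045, 0, 0, 0, 0, 1]
    - [0.015, -0.045, 0, 0, 0, 0, 1]
    - [0.01, -0.045, 0, 0, 0, 0, 1]
    - [0.01, -0.045, 0, 0, 0, 0, 1]
    - [0.01, -0.045, 0, 0, 0, 0, 1]
    - [0, 0, 0, 0, 0, -8.5, 1]
    - [0, 0, 0, 0, 0, -8.5, 1]
    - [0, 0, 0, 0, 0, -8.5, 1]
    - [0, 0, 0, 0, 0, -8.5, 1]
    - [0, 0, 0, 0, 0, -8.5, 1]

```text
t: 2.1
tcp_pos: [0.4083, 0.0395, 0.305]
tool_rot: [0.876, 0.483, -0.0, -0.0]
force: [-0.5, 0.5, 0.6]
finger_gap: 0.999
gripper_force: 0.0
```

Emit:
drive_tool:
  plan:
    - [0, 0, 0, 0, 0, -8.5, 1]
    - [0, 0, 0, 0, 0, -8.5, 1]
    - [0, 0, 0, 0, 0, -8.5, 1]
    - [0, 0, 0, 0, 0, -8.5, 1]
    - [0, 0, 0, 0, 0, -8.5, 1]
    - [0, 0, 0, 0, 0, -8.5, 1]
    - [0, 0, 0, 0, 0, -8.5, 1]
    - [0, 0, 0, 0, 0, -8.5, 1]
    - [0, 0, 0, 0, 0, -8.5, 1]
    - [0, 0, 0, 0, 0, -8.5, 1]

```text
t: 3.1
tcp_pos: [0.4083, 0.0394, 0.305]
tool_rot: [0.32, 0.948, -0.0, -0.0]
force: [0.2, 0.3, 0.3]
finger_gap: 1.003
gripper_force: 0.0
```

```bash
sed -i 's/s\["finger_gap"\].round(3)/round(s["finger_gap"],3)/' g.py; python3 - <<'E'
from g import *
rel(pt(0,0,.13),rot(163.5))
E
```

```text
t 3.1 q [-0.18  0.15  1.85 -0.    1.14 -1.1 ] tcp [0.4083 0.0394 0.305 ]
shift mm [-31.2  33.9  61. ]
rotvec deg [-11.96 -27.64 -13.5 ]
deck coords mm [ -7.6 -13.5 204.9] tool x angle 145.96 tilt err 30.05
F [0.2 0.3 0.3] T [ 0.02 -0.    0.02] gap 1.003 grip 0.0
```

Emit:
drive_tool:
  plan:
    - [0, 0, 0, -3, -6.9, -3.4, 1]
    - [0, 0, 0, -3, -6.9, -3.4, 1]
    - [0, 0, 0, -3, -6.9, -3.4, 1]
    - [0, 0, 0, -3, -6.9, -3.3, 1]
    - [0, 0, 0, 0, 0, 0, 1]

```text
t: 3.6
tcp_pos: [0.4031, 0.0405, 0.3023]
tool_rot: [0.2, 0.946, 0.022, 0.254]
force: [-1.1, 0.4, 0.8]
finger_gap: 0.999
gripper_force: 0.0
```

```bash
python3 - <<'E'
from g import *
rel(pt(0,0,.08),rot(163.5))
E
```

```text
t 3.6 q [-0.21 -0.02  2.19  0.09  0.46 -1.43] tcp [0.4031 0.0405 0.3023]
shift mm [-10.   16.8 125.1]
rotvec deg [-0.19 -0.4  -0.37]
deck coords mm [-13.6 -13.  205.2] tool x angle 163.13 tilt err 0.58
F [-1.1  0.4  0.8] T [0.07 0.29 0.02] gap 0.999 grip 0.0
```

Emit:
drive_tool:
  plan:
    - [-0.01, 0.017, 0.02, -0.2, -0.4, -0.4, 1]
    - [0, 0, 0.04, 0, 0, 0, 1]
    - [0, 0, 0.035, 0, 0, 0, 1]
    - [0, 0, 0.03, 0, 0, 0, 1]
    - [0, 0, 0, 0, 0, 0, 1]
    - [0, 0, 0, 0, 0, 0, 1]

```text
t: 4.2
tcp_pos: [0.4862, 0.0434, 0.2043]
tool_rot: [0.196, 0.945, 0.022, 0.261]
force: [0.1, 0.1, 0.2]
finger_gap: 0.999
gripper_force: 0.0
```

```bash
python3 - <<'E'
from g import *
rel(pt(0,0,.034),rot(163.5))
for k in("top","side"):
    s=manip.snapshot(k); np.savez(k+"1.npz",**s)
t=np.load("top1.npz")["image"][220:320,210:340];s=np.load("side1.npz")["image"][220:360,265:405]
cv2.imwrite("pics/c1.png",np.hstack([cv2.resize(t,(520,400)),cv2.resize(s,(280,280))[:,:,:] if 0 else cv2.resize(s,(400,400))])[:,:800,::-1])
E
```

```text
t 4.2 q [-0.15  0.33  2.17  0.12  0.11 -1.43] tcp [0.4862 0.0434 0.2043]
shift mm [ 8.4 -2.4 45.2]
rotvec deg [0.08 0.3  0.04]
deck coords mm [ 8.5 -0.1 79.2] tool x angle 163.54 tilt err 0.49
F [0.1 0.1 0.2] T [ 0.01  0.22 -0.03] gap 0.999 grip 0.0
```

View pics/c1.png

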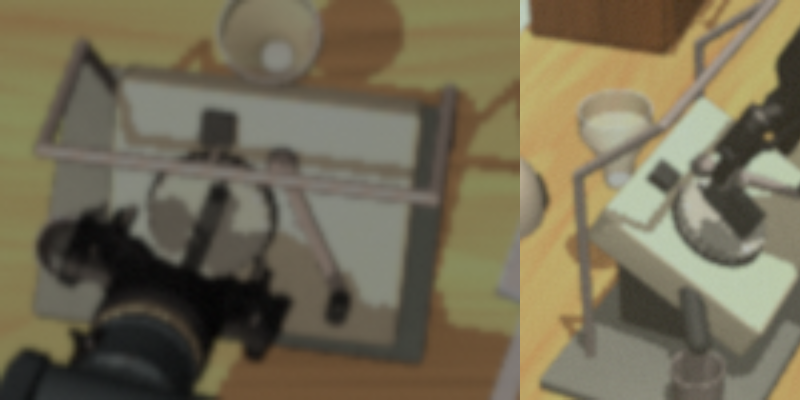

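The picture shows the open fingers straddling the bar, at about (85,230) and (255,300) in the left panel. Joint 5 is close to 0 here, so I'll lean the tool 7° about its y axis, pads still flat on the bar, to stay off the singularity.

Emit:
drive_tool:
  plan:
    - [0.004, -0.001, 0, 0, 3.5, 0, 1]
    - [0.004, -0.001, 0, 0, 3.5, 0, 1]
    - [0, 0, 0.01, 0, 0, 0, 1]
    - [0, 0, 0, 0, 0, 0, 1]
    - [0, 0, 0, 0, 0, 0, 1]

```text
t: 4.8
tcp_pos: [0.4818, 0.0446, 0.1917]
tool_rot: [0.194, 0.959, 0.033, 0.204]
force: [-0.1, -0.8, 0.7]
finger_gap: 1.002
gripper_force: 0.0
```

```bash
cat >> g.py <<'E'
LEAN=Ro.from_euler("y",7,degrees=True).as_matrix()
E
python3 - <<'E'
from g import *
rel(pt(0,0,.036),rot(163.5)@LEAN)
E
```

```text
t 4.8 q [-0.17  0.34  2.12  0.21  0.27 -1.53] tcp [0.4818 0.0446 0.1917]
shift mm [-5.7 -0.1 34.2]
rotvec deg [0.08 0.46 0.1 ]
deck coords mm [-1.7  0.6 70.6] tool x angle 163.6 tilt err 6.55
F [-0.1 -0.8  0.7] T [-0.02  0.17 -0.04] gap 1.002 grip 0.0
```

Emit:
drive_tool:
  plan:
    - [-0.003, 0, 0.012, 0, 0.2, 0, 1]
    - [-0.002, 0, 0.012, 0, 0.2, 0, 1]
    - [-0.001, 0, 0.01, 0, 0, 0, 1]
    - [0, 0, 0, 0, 0, 0, 1]
    - [0, 0, 0, 0, 0, 0, 1]

```text
t: 5.3
tcp_pos: [0.5008, 0.0417, 0.1618]
tool_rot: [0.194, 0.96, 0.034, 0.199]
force: [-0.8, 0.9, -0.3]
finger_gap: 0.999
gripper_force: 0.0
```

```bash
python3 - <<'E'
from g import *
rel(pt(0,0,.036),rot(163.5)@LEAN)
E
```

```text
t 5.3 q [-0.17  0.43  2.1   0.27  0.21 -1.6 ] tcp [0.5008 0.0417 0.1618]
shift mm [ 0.2  0.  -0.9]
rotvec deg [ 0.06 -0.05  0.09]
deck coords mm [ 0.  -0.  35.1] tool x angle 163.59 tilt err 7.07
F [-0.8  0.9 -0.3] T [0.02 0.17 0.01] gap 0.999 grip 0.0
```

Emit:
drive_tool:
  plan:
    - [0, 0, 0, 0, 0, 0, -1]
    - [0, 0, 0, 0, 0, 0, -1]
    - [0, 0, 0, 0, 0, 0, -1]
    - [0, 0, 0, 0, 0, 0, -1]
    - [0, 0, 0, 0, 0, 0, -1]
    - [0, 0, 0, 0, 0, 0, -1]
    - [0, 0, 0, 0, 0, 0, -1]
    - [0, 0, 0, 0, 0, 0, -1]
  newtons: 60

```text
t: 6.1
tcp_pos: [0.5011, 0.0417, 0.1631]
tool_rot: [0.193, 0.96, 0.034, 0.201]
force: [-2.2, -0.0, 5.7]
finger_gap: 0.152
gripper_force: 59.7
```

```bash
python3 - <<'E'
from g import *
s=rel(pt(0,0,.036),rot(163.5)@LEAN)
print(Ro.from_quat(s["tool_rot"]).inv().apply(n), Ro.from_quat(s["tool_rot"]).inv().apply(s["ft_torque"]))
E
```

```text
t 6.1 q [-0.17  0.43  2.1   0.27  0.21 -1.6 ] tcp [0.5011 0.0417 0.1631]
shift mm [ 0.9 -0.3  0.2]
rotvec deg [0.1  0.09 0.13]
deck coords mm [ 0.9  0.  36.1] tool x angle 163.63 tilt err 6.92
F [-2.2 -0.   5.7] T [0.02 0.21 0.16] gap 0.152 grip 59.718008637428284
[ 0.12033637  0.00203836 -0.99270892] [ 0.00835823  0.2256079  -0.13764636]
```

Emit:
drive_tool:
  plan:
    - [0, 0, 0, -0.6, 0, 5, -1]
    - [0, 0, 0, -0.6, 0, 5, -1]
    - [0, 0, 0, -0.6, 0, 5, -1]
    - [0, 0, 0, 0, 0, 0, -1]
    - [0, 0, 0, 0, 0, 0, -1]

```text
t: 6.6
tcp_pos: [0.5009, 0.0412, 0.163]
tool_rot: [0.315, 0.925, 0.075, 0.197]
force: [-3.7, -2.1, 6.6]
finger_gap: 0.151
gripper_force: 59.7
```

```bash
cat > st.py <<'E'
from g import *
s=rel(pt(0,0,.036)); C=Ro.from_quat(s["tool_rot"]); print("n_tool",C.inv().apply(n).round(3),"T_tool",C.inv().apply(s["ft_torque"]).round(3),"F_tool",C.inv().apply(s["force"]).round(1))
E
python3 st.py
```

```text
t 6.6 q [-0.2   0.43  2.12  0.49  0.2  -1.57] tcp [0.5009 0.0412 0.163 ]
shift mm [0.9 0.  0.2]
deck coords mm [ 0.7 -0.5 36.1] tool x angle 148.4 tilt err 6.94
F [-3.7 -2.1  6.6] T [-0.25  0.37 -0.23] gap 0.151 grip 59.70790386199951
n_tool [ 0.121  0.001 -0.993] T_tool [0.479 0.095 0.109] F_tool [-0.7 -2.  -7.5]
```

Emit:
drive_tool:
  plan:
    - [0, 0, 0, -0.6, 0, 5, -1]
    - [0, 0, 0, -0.6, 0, 5, -1]
    - [0, 0, 0, -0.6, 0, 5, -1]
    - [0, 0, 0, 0, 0, 0, -1]
    - [0, 0, 0, 0, 0, 0, -1]

```text
t: 7.1
tcp_pos: [0.5006, 0.041, 0.163]
tool_rot: [0.423, 0.878, 0.112, 0.192]
force: [-4.2, -3.4, 7.8]
finger_gap: 0.149
gripper_force: 92.5
```

```bash
python3 st.py
```

```text
t 7.1 q [-0.21  0.43  2.14  0.72  0.19 -1.57] tcp [0.5006 0.041  0.163 ]
shift mm [0.9 0.1 0.2]
deck coords mm [ 0.5 -0.7 36.1] tool x angle 134.19 tilt err 6.88
F [-4.2 -3.4  7.8] T [-1.66  0.7   1.55] gap 0.149 grip 92.47194657102227
n_tool [ 0.12   0.001 -0.993] T_tool [ 1.118 -0.171 -2.087] F_tool [-2.2 -2.2 -9. ]
```

Emit:
drive_tool:
  plan:
    - [0, 0, 0, -0.6, 0, 5, -1]
    - [0, 0, 0, -0.6, 0, 5, -1]
    - [0, 0, 0, -0.6, 0, 5, -1]
    - [0, 0, 0, 0, 0, 0, -1]
    - [0, 0, 0, 0, 0, 0, -1]

```text
t: 7.6
tcp_pos: [0.5023, 0.0388, 0.1654]
tool_rot: [0.527, 0.816, 0.147, 0.188]
force: [-12.3, -7.1, 21.9]
finger_gap: 0.153
gripper_force: 232.7
```

```bash
python3 st.py
```

```text
t 7.6 q [-0.23  0.43  2.15  1.    0.18 -1.61] tcp [0.5023 0.0388 0.1654]
shift mm [ 3.9 -1.6  1.7]
deck coords mm [ 3.4 -2.7 37.3] tool x angle 119.75 tilt err 6.32
F [-12.3  -7.1  21.9] T [-3.42 -0.49  2.57] gap 0.153 grip 232.69929162226617
n_tool [ 0.11   0.005 -0.994] T_tool [ 0.443 -1.823 -3.875] F_tool [ -5.2  -3.1 -25.4]
```

Torque climbed to 2 and then 3.9 N·m, so the dial is on its stop and the pads are twisting. I'll unwind the overshoot.

Emit:
drive_tool:
  plan:
    - [0, 0, 0, 0.6, 0, -5, -1]
    - [0, 0, 0, 0.6, 0, -5, -1]
    - [0, 0, 0, 0.6, 0, -5, -1]
    - [0, 0, 0, 0, 0, 0, -1]
    - [0, 0, 0, 0, 0, 0, -1]

```text
t: 8.1
tcp_pos: [0.4996, 0.042, 0.1628]
tool_rot: [0.426, 0.877, 0.113, 0.19]
force: [-6.7, -1.5, 8.8]
finger_gap: 0.15
gripper_force: 97.1
```

```bash
python3 st.py
```

```text
t 8.1 q [-0.21  0.43  2.14  0.73  0.19 -1.57] tcp [0.4996 0.042  0.1628]
shift mm [-0.5  0.3  0.5]
deck coords mm [-0.6  0.1 36.5] tool x angle 133.83 tilt err 7.06
F [-6.7 -1.5  8.8] T [-0.74  0.72  0.92] gap 0.15 grip 97.1330305072479
n_tool [ 0.123  0.    -0.992] T_tool [ 0.766  0.253 -1.124] F_tool [  0.6  -2.5 -10.9]
```

Emit:
drive_tool:
  plan:
    - [0, 0, 0, 0.4, 0, -3, -1]
    - [0, 0, 0, 0, 0, 0, -1]
    - [0, 0, 0, 0, 0, 0, -1]

```text
t: 8.4
tcp_pos: [0.499, 0.0427, 0.1624]
tool_rot: [0.402, 0.889, 0.105, 0.191]
force: [-5.5, 1.5, 6.7]
finger_gap: 0.154
gripper_force: 68.4
```

```bash
python3 st.py
```

```text
t 8.4 q [-0.21  0.43  2.13  0.67  0.2  -1.56] tcp [0.499  0.0427 0.1624]
shift mm [-1.5  0.3  0.3]
deck coords mm [-1.3  0.8 36.5] tool x angle 137.01 tilt err 7.21
F [-5.5  1.5  6.7] T [-0.58  0.55  1.39] gap 0.154 grip 68.39806053485518
n_tool [ 0.125 -0.    -0.992] T_tool [ 0.409  0.44  -1.48 ] F_tool [ 2.7 -0.5 -8.3]
```

Emit:
drive_tool:
  plan:
    - [0, 0, 0, 0.4, 0, -3, -1]
    - [0, 0, 0, 0, 0, 0, -1]
    - [0, 0, 0, 0, 0, 0, -1]

```text
t: 8.7
tcp_pos: [0.4991, 0.0427, 0.1623]
tool_rot: [0.383, 0.898, 0.098, 0.191]
force: [-5.3, 1.7, 6.5]
finger_gap: 0.154
gripper_force: 59.2
```

```bash
python3 st.py
```

```text
t 8.7 q [-0.21  0.43  2.13  0.62  0.2  -1.55] tcp [0.4991 0.0427 0.1623]
shift mm [-1.5  0.2  0.3]
deck coords mm [-1.3  0.8 36.4] tool x angle 139.56 tilt err 7.23
F [-5.3  1.7  6.5] T [0.28 0.45 0.47] gap 0.154 grip 59.17737543582916
n_tool [ 0.126 -0.001 -0.992] T_tool [ 0.025  0.643 -0.298] F_tool [ 2.9 -0.2 -8.1]
```

Emit:
drive_tool:
  plan:
    - [0, 0, 0, 0, 0, 0, 1]
    - [0, 0, 0, 0, 0, 0, 1]
    - [0, 0, 0, 0, 0, 0, 1]
    - [0, 0, 0, 0, 0, 0, 1]
    - [0, 0, 0, 0, 0, 0, 1]
    - [0, 0, -0.02, 0, 0, 0, 1]
    - [0, 0, -0.03, 0, 0, 0, 1]
    - [0, 0, -0.05, 0, 0, 0, 1]
    - [0, 0, -0.05, 0, 0, 0, 1]

```text
t: 9.6
tcp_pos: [0.4365, 0.0372, 0.2992]
tool_rot: [0.384, 0.898, 0.098, 0.192]
force: [2.1, -0.2, 0.7]
finger_gap: 1.003
gripper_force: 0.0
```

```bash
python3 st.py; python3 - <<'E'
from g import *
for k in("top","side"):
    s=manip.snapshot(k); np.savez(k+"2.npz",**s)
t=np.load("top2.npz")["image"][220:320,210:340];s=np.load("side2.npz")["image"][240:380,265:405]
cv2.imwrite("pics/c2.png",np.hstack([cv2.resize(t,(455,350)),cv2.resize(s,(345,345))] if 0 else [cv2.resize(t,(445,342)),cv2.resize(s,(342,342))])[:,:,::-1])
E
python3 d.py 2
```

```text
t 9.6 q [-0.26  0.05  2.09  0.24  0.61 -1.19] tcp [0.4365 0.0372 0.2992]
shift mm [-1.000e-01  6.000e-01  1.508e+02]
deck coords mm [ 13.9 -12.2 185.7] tool x angle 139.39 tilt err 7.09
F [ 2.1 -0.2  0.7] T [-0.03  0.16  0.01] gap 1.003 grip 0.0
n_tool [ 0.123 -0.003 -0.992] T_tool [ 0.126  0.094 -0.016] F_tool [-1.6  1.5  0.2]
top h -0.1419
disc 597 z 0.0145 mean [0.5181 0.0979] circ [0.5172 0.0997] 0.0688 rect [0.5187 0.095 ] [0.0953 0.118 ] 61.8
bartop 98 z 0.0485 mean [0.5088 0.1013] circ [0.5081 0.1031] 0.0288 rect [0.5075 0.1023] [0.0148 0.0573] 49.1
bar all 131 z 0.0477 mean [0.5104 0.1011] circ [0.5077 0.1017] 0.0294 rect [0.5079 0.1019] [0.0148 0.0584] 49.1
knob 28 z 0.0437 mean [0.4612 0.0048] circ [0.4607 0.0051] 0.0084 rect [0.4606 0.0041] [0.0147 0.0146] 66.0
side h -0.1405
disc 555 z 0.0144 mean [0.518  0.1079] circ [0.5222 0.0959] 0.0624 rect [0.5172 0.0926] [0.0983 0.1182] 64.8
bartop 103 z 0.0482 mean [0.5037 0.1049] circ [0.5066 0.1052] 0.0292 rect [0.5049 0.1032] [0.0187 0.0581] 49.2
bar all 209 z 0.0435 mean [0.5048 0.1066] circ [0.5065 0.1055] 0.0296 rect [0.5047 0.1036] [0.0191 0.0589] 49.2
knob 31 z 0.043 mean [0.4575 0.008 ] circ [0.4583 0.0043] 0.0107 rect [0.4589 0.005 ] [0.0153 0.0168] 42.2
```

View pics/c2.png

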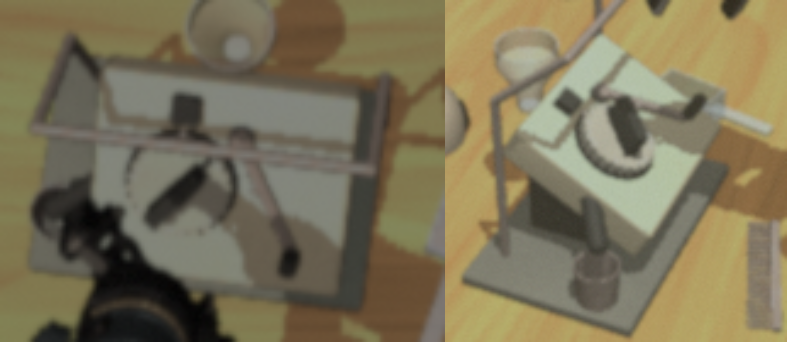

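The crop shows the bar turned clockwise, with its pointer end at about (207,170) in the left panel. Its measured angle is −41°, matching the gripper, and the lever is untouched. I'll regrasp it aligned and confirm the stop from the torque.

Emit:
drive_tool:
  plan:
    - [0, 0, 0.03, 0, 0, 0, 1]
    - [0, 0, 0.04, 0, 0, 0, 1]
    - [0, 0, 0.03, 0, 0, 0, 1]
    - [0, 0, 0.02, 0, 0, 0, 1]
    - [0, 0, 0, 0, 0, 0, 1]
    - [0, 0, 0, 0, 0, 0, 1]

```text
t: 10.3
tcp_pos: [0.4879, 0.0409, 0.1891]
tool_rot: [0.384, 0.898, 0.098, 0.192]
force: [0.9, -1.3, -0.3]
finger_gap: 0.997
gripper_force: 0.0
```

```bash
python3 - <<'E'
from g import *
rel(pt(0,0,.036),rot(139.1)@LEAN)
E
```

```text
t 10.3 q [-0.22  0.36  2.13  0.47  0.26 -1.4 ] tcp [0.4879 0.0409 0.1891]
shift mm [-0.   0.1 29.2]
rotvec deg [-0.15 -0.09  0.3 ]
deck coords mm [ 2.7 -2.4 65. ] tool x angle 139.4 tilt err 7.1
F [ 0.9 -1.3 -0.3] T [-0.02  0.17 -0.05] gap 0.997 grip 0.0
```

Emit:
drive_tool:
  plan:
    - [0, 0, 0.015, 0, 0, 0.3, 1]
    - [0, 0, 0.014, 0, 0, 0, 1]
    - [0, 0, 0, 0, 0, 0, 1]
    - [0, 0, 0, 0, 0, 0, -1]
    - [0, 0, 0, 0, 0, 0, -1]
    - [0, 0, 0, 0, 0, 0, -1]
    - [0, 0, 0, 0, 0, 0, -1]
    - [0, 0, 0, 0, 0, 0, -1]
    - [0, 0, 0, 0, 0, 0, -1]
    - [0, 0, 0, 0, 0, 0, -1]
  newtons: 60

```text
t: 11.3
tcp_pos: [0.5001, 0.0411, 0.164]
tool_rot: [0.386, 0.897, 0.098, 0.194]
force: [-4.0, -3.4, 5.3]
finger_gap: 0.145
gripper_force: 58.5
```

```bash
python3 st.py
```

```text
t 11.3 q [-0.21  0.43  2.13  0.61  0.2  -1.54] tcp [0.5001 0.0411 0.164 ]
shift mm [0.7 0.1 1.4]
deck coords mm [ 0.6 -0.6 37.3] tool x angle 139.24 tilt err 6.93
F [-4.  -3.4  5.3] T [-0.65  0.37  0.13] gap 0.145 grip 58.483999371528625
n_tool [ 0.12  -0.001 -0.993] T_tool [ 0.642 -0.135 -0.385] F_tool [-1.4 -3.3 -6.6]
```

Emit:
drive_tool:
  plan:
    - [0, 0, 0, -0.25, 0, 2, -1]
    - [0, 0, 0, -0.25, 0, 2, -1]
    - [0, 0, 0, 0, 0, 0, -1]
    - [0, 0, 0, 0, 0, 0, -1]

```text
t: 11.7
tcp_pos: [0.5001, 0.0411, 0.164]
tool_rot: [0.412, 0.884, 0.107, 0.192]
force: [-3.8, -3.9, 5.7]
finger_gap: 0.152
gripper_force: 76.3
```

```bash
python3 st.py
```

```text
t 11.7 q [-0.21  0.43  2.13  0.67  0.19 -1.55] tcp [0.5001 0.0411 0.164 ]
shift mm [0.8 0.1 1.4]
deck coords mm [ 0.6 -0.7 37.3] tool x angle 135.76 tilt err 6.89
F [-3.8 -3.9  5.7] T [-1.44  0.66  1.23] gap 0.152 grip 76.33965315297246
n_tool [ 0.12  -0.001 -0.993] T_tool [ 1.043 -0.134 -1.706] F_tool [-2.1 -3.1 -6.9]
```

A 4° push clockwise gives 1.7 N·m at once, so the stop is at a tool angle of about 139.5°. Now back off 3 × 15°, to about 184.5°.

Emit:
drive_tool:
  plan:
    - [0, 0, 0, 0.6, 0, -4.9, -1]
    - [0, 0, 0, 0.6, 0, -4.9, -1]
    - [0, 0, 0, 0.6, 0, -4.9, -1]
    - [0, 0, 0, 0.6, 0, -4.9, -1]
    - [0, 0, 0, 0.6, 0, -4.9, -1]
    - [0, 0, 0, 0.6, 0, -4.9, -1]
    - [0, 0, 0, 0.6, 0, -4.9, -1]
    - [0, 0, 0, 0.6, 0, -4.9, -1]
    - [0, 0, 0, 0.6, 0, -4.9, -1]
    - [0, 0, 0, 0.6, 0, -4.9, -1]

```text
t: 12.7
tcp_pos: [0.5007, 0.0425, 0.1642]
tool_rot: [0.021, 0.98, -0.025, 0.198]
force: [-0.8, 7.2, 4.3]
finger_gap: 0.15
gripper_force: 58.5
```

Emit:
drive_tool:
  plan:
    - [0, 0, 0, 0, 0, 0, -1]
    - [0, 0, 0, 0, 0, 0, -1]
    - [0, 0, 0, 0, 0, 0, -1]

```text
t: 13.0
tcp_pos: [0.5007, 0.0425, 0.1642]
tool_rot: [0.022, 0.98, -0.024, 0.199]
force: [-0.7, 6.8, 4.8]
finger_gap: 0.151
gripper_force: 58.7
```

```bash
python3 st.py
```

```text
t 13.0 q [-0.14  0.43  2.09 -0.02  0.22 -1.65] tcp [0.5007 0.0425 0.1642]
shift mm [ 1.  -0.7  1.4]
deck coords mm [ 1.1  0.8 37.3] tool x angle -175.47 tilt err 6.96
F [-0.7  6.8  4.8] T [0.99 0.02 0.58] gap 0.151 grip 58.74026119709015
n_tool [ 0.121  0.    -0.993] T_tool [-1.136  0.048 -0.151] F_tool [-1.   6.6 -5. ]
```

Angle is 184.5°. Release, retreat and look.

Emit:
drive_tool:
  plan:
    - [0, 0, 0, 0, 0, 0, 1]
    - [0, 0, 0, 0, 0, 0, 1]
    - [0, 0, 0, 0, 0, 0, 1]
    - [0, 0, 0, 0, 0, 0, 1]
    - [0, 0, 0, 0, 0, 0, 1]
    - [0, 0, -0.02, 0, 0, 0, 1]
    - [0, 0, -0.03, 0, 0, 0, 1]
    - [0, 0, -0.05, 0, 0, 0, 1]
    - [0, 0, -0.03, 0, 0, 0, 1]
    - [0, 0, 0, 0, 0, 0, -1]

```text
t: 14.0
tcp_pos: [0.451, 0.0491, 0.2871]
tool_rot: [0.022, 0.979, -0.025, 0.202]
force: [0.1, 0.1, 0.4]
finger_gap: 0.859
gripper_force: 0.0
```

```bash
python3 st.py; python3 - <<'E'
from g import *
for k in("top","side"):
    s=manip.snapshot(k); np.savez(k+"3.npz",**s)
E
python3 d.py 3
```

```text
t 14.0 q [-0.14  0.11  2.05 -0.01  0.57 -1.66] tcp [0.451  0.0491 0.2871]
shift mm [  3.9   0.3 134.1]
deck coords mm [ 19.1   1.3 168.8] tool x angle -175.53 tilt err 6.56
F [0.1 0.1 0.4] T [0.06 0.12 0.02] gap 0.859 grip 0.0
n_tool [ 0.114 -0.001 -0.993] T_tool [-0.054  0.12  -0.001] F_tool [-0.3  0.1 -0.4]
top h -0.1418
disc 584 z 0.0147 mean [0.5186 0.0984] circ [0.5314 0.0928] 0.0708 rect [0.5289 0.088 ] [0.0933 0.1372] 65.2
bartop 93 z 0.0489 mean [0.5079 0.1018] circ [0.5078 0.1001] 0.0286 rect [0.5077 0.1018] [0.057  0.0125] 4.4
bar all 129 z 0.0468 mean [0.5109 0.101 ] circ [0.5081 0.1014] 0.029 rect [0.5082 0.0999] [0.0577 0.0163] 4.4
knob 29 z 0.0437 mean [0.4609 0.0046] circ [0.4602 0.0045] 0.0078 rect [0.4602 0.0045] [0.0135 0.014 ] 32.3
side h -0.1405
disc 539 z 0.0143 mean [0.5175 0.1087] circ [0.5221 0.1   ] 0.0612 rect [0.5165 0.0932] [0.098  0.1159] 63.5
bartop 107 z 0.0482 mean [0.5046 0.1039] circ [0.5049 0.1006] 0.0288 rect [0.5047 0.103 ] [0.0571 0.018 ] 5.1
bar all 227 z 0.0423 mean [0.5042 0.1061] circ [0.5048 0.102 ] 0.0292 rect [0.5046 0.1041] [0.0581 0.0202] 5.1
knob 30 z 0.043 mean [0.4577 0.0073] circ [0.4566 0.0078] 0.0113 rect [0.4578 0.0062] [0.0199 0.0142] 35.8
```

The bar is now at +4.4 to +5.1°, which is 45.3 to 46° from the stop: exactly three clicks. Next the lock: fingers shut, moving to the right of the knob.

```bash
python3 - <<'E'
from g import *
rel(pt(-.054,-.138,.1),rot(184.5)@LEAN)
E
```

```text
t 14.1 q [-0.14  0.12  2.05 -0.01  0.57 -1.65] tcp [0.4504 0.049  0.2838]
shift mm [  73.  -133.1   75.6]
rotvec deg [-0.05  0.08 -0.05]
deck coords mm [ 17.    1.1 166.2] tool x angle -175.55 tilt err 6.93
F [-0.4 -0.2 -0.1] T [-0.02  0.13  0.02] gap 0.689 grip 0.0
```

Emit:
drive_tool:
  plan:
    - [0.015, -0.03, 0, 0, 0, 0, -1]
    - [0.015, -0.03, 0, 0, 0, 0, -1]
    - [0.015, -0.03, 0, 0, 0, 0, -1]
    - [0.015, -0.03, 0, 0, 0, 0, -1]
    - [0.013, -0.013, 0.02, 0, 0, 0, -1]
    - [0, 0, 0.03, 0, 0, 0, -1]
    - [0, 0, 0.025, 0, 0, 0, -1]
    - [0, 0, 0, 0, 0, 0, -1]
    - [0, 0, 0, 0, 0, 0, -1]

```text
t: 15.0
tcp_pos: [0.4043, -0.085, 0.1898]
tool_rot: [0.023, 0.98, -0.023, 0.196]
force: [0.7, 0.6, 1.1]
finger_gap: -0.002
gripper_force: 0.0
```

```bash
python3 - <<'E'
from g import *
rel(pt(-.054,-.138,.037),rot(184.5)@LEAN)
E
```

```text
t 15.0 q [-0.6   0.28  2.28  0.66  0.29 -2.74] tcp [ 0.4043 -0.085   0.1898]
shift mm [-9.5 -0.7 61.8]
rotvec deg [ 0.1  -0.25 -0.09]
deck coords mm [ -55.7 -137.5   99.6] tool x angle -175.59 tilt err 7.26
F [0.7 0.6 1.1] T [0.06 0.14 0.02] gap -0.002 grip 0.0
```

Joint 6 is close to its limit, so I'll turn the tool +90° about its own axis. That also puts the flat sides of both fingers towards the knob.

Emit:
drive_tool:
  plan:
    - [0, 0, 0, 0, 0, 8.5, -1]
    - [0, 0, 0, 0, 0, 8.5, -1]
    - [0, 0, 0, 0, 0, 8.5, -1]
    - [0, 0, 0, 0, 0, 8.5, -1]
    - [0, 0, 0, 0, 0, 8.5, -1]
    - [0, 0, 0, 0, 0, 8.5, -1]
    - [0, 0, 0, 0, 0, 8.5, -1]
    - [0, 0, 0, 0, 0, 8.5, -1]
    - [0, 0, 0, 0, 0, 8.5, -1]
    - [0, 0, 0, 0, 0, 8.5, -1]

```text
t: 16.0
tcp_pos: [0.405, -0.0852, 0.1923]
tool_rot: [0.68, 0.705, 0.116, 0.163]
force: [-0.3, -0.5, -0.1]
finger_gap: -0.002
gripper_force: 0.0
```

Emit:
drive_tool:
  plan:
    - [0, 0, 0, 0, 0, 5, -1]
    - [0, 0, 0, 0, 0, 0, -1]

```text
t: 16.2
tcp_pos: [0.405, -0.0853, 0.1922]
tool_rot: [0.708, 0.677, 0.123, 0.158]
force: [0.1, 0.6, 0.1]
finger_gap: -0.005
gripper_force: 0.0
```

```bash
python3 - <<'E'
from g import *
rel(pt(-.054,-.134,.037))
E
```

```text
t 16.2 q [-0.6   0.27  2.28  0.66  0.29 -1.17] tcp [ 0.405  -0.0853  0.1922]
shift mm [ 3.7  7.8 63.8]
deck coords mm [ -53.8 -137.6  101.3] tool x angle 94.54 tilt err 6.93
F [0.1 0.6 0.1] T [0.06 0.2  0.03] gap -0.005 grip 0.0
```

Emit:
drive_tool:
  plan:
    - [0.001, 0.002, 0.015, 0, 0, 0, -1]
    - [0.001, 0.002, 0.015, 0, 0, 0, -1]
    - [0.001, 0.002, 0.015, 0, 0, 0, -1]
    - [0, 0.002, 0.015, 0, 0, 0, -1]
    - [0, 0, 0, 0, 0, 0, -1]
    - [0, 0, 0, 0, 0, 0, -1]

```text
t: 16.8
tcp_pos: [0.4356, -0.0859, 0.1393]
tool_rot: [0.708, 0.677, 0.123, 0.157]
force: [-0.0, -0.1, 0.0]
finger_gap: -0.002
gripper_force: 0.0
```

```bash
python3 - <<'E'
from g import *
rel(pt(-.056,-.08,.038))
E
```

```text
t 16.8 q [-0.55  0.45  2.26  1.24  0.16 -1.71] tcp [ 0.4356 -0.0859  0.1393]
shift mm [54.5  2.5  1.9]
deck coords mm [ -53.9 -134.5   40.2] tool x angle 94.55 tilt err 7.02
F [-0.  -0.1  0. ] T [0.01 0.18 0.02] gap -0.002 grip 0.0
```

Emit:
drive_tool:
  plan:
    - [0.008, 0, 0.001, 0, 0, 0, -1]
    - [0.008, 0, 0.001, 0, 0, 0, -1]
    - [0.008, 0, 0, 0, 0, 0, -1]
    - [0.008, 0, 0, 0, 0, 0, -1]
    - [0.008, 0, 0, 0, 0, 0, -1]
    - [0.006, 0, 0, 0, 0, 0, -1]
    - [0.006, 0, 0, 0, 0, 0, -1]
    - [0, 0, 0, 0, 0, 0, -1]
    - [0, 0, 0, 0, 0, 0, -1]

```text
t: 17.7
tcp_pos: [0.4395, -0.0341, 0.135]
tool_rot: [0.708, 0.677, 0.123, 0.157]
force: [-0.8, 0.7, -0.1]
finger_gap: -0.002
gripper_force: 0.0
```

```bash
python3 - <<'E'
from g import *
rel(pt(-.058,-.07,.038))
for k in("top","side"):
    s=manip.snapshot(k); np.savez(k+"4.npz",**s)
t=np.load("top4.npz")["image"][220:320,210:340];s=np.load("side4.npz")["image"][240:380,265:405]
cv2.imwrite("pics/c4.png",np.hstack([cv2.resize(t,(445,342)),cv2.resize(s,(342,342))])[:,:,::-1])
E
```

```text
t 17.7 q [-0.4   0.46  2.28  1.44  0.1  -1.77] tcp [ 0.4395 -0.0341  0.135 ]
shift mm [12.6  1.  -0.4]
deck coords mm [-58.1 -82.6  37.7] tool x angle 94.49 tilt err 7.01
F [-0.8  0.7 -0.1] T [0.1  0.18 0.07] gap -0.002 grip 0.0
```

View pics/c4.png

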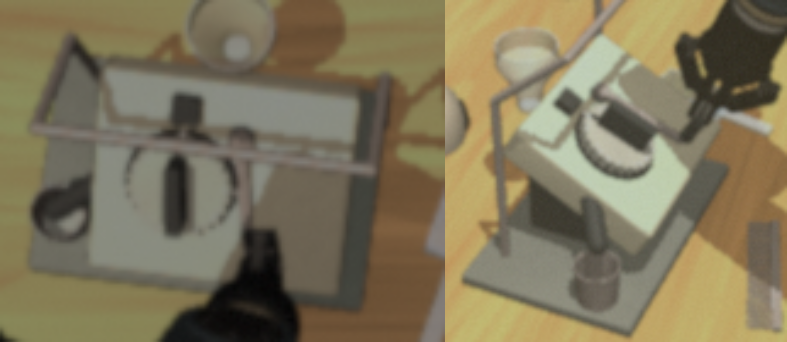

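The left panel shows the lever nearly upright, from (242,140) to (255,235), with the fingers beside the knob. Continuing gently until the force rises.

Emit:
drive_tool:
  plan:
    - [0.004, 0, 0, 0, 0, 0, -1]
    - [0.004, 0, 0, 0, 0, 0, -1]
    - [0, 0, 0, 0, 0, 0, -1]
    - [0, 0, 0, 0, 0, 0, -1]

```text
t: 18.2
tcp_pos: [0.4397, -0.0292, 0.1348]
tool_rot: [0.71, 0.676, 0.119, 0.16]
force: [-2.3, -8.4, -0.3]
finger_gap: 0.0
gripper_force: 4.1
```

Emit:
drive_tool:
  plan:
    - [0.002, 0, 0, 0, 0, 0, -1]
    - [0.002, 0, 0, 0, 0, 0, -1]
    - [0, 0, 0, 0, 0, 0, -1]
    - [0, 0, 0, 0, 0, 0, -1]

```text
t: 18.6
tcp_pos: [0.4397, -0.0286, 0.1348]
tool_rot: [0.711, 0.674, 0.116, 0.163]
force: [-4.0, -16.7, 1.4]
finger_gap: -0.003
gripper_force: 8.5
```

```bash
python3 st.py
```

```text
t 18.6 q [-0.36  0.46  2.27  1.47  0.07 -1.77] tcp [ 0.4397 -0.0286  0.1348]
shift mm [72.4 63.9 -7.6]
deck coords mm [-58.6 -77.1  37.7] tool x angle 94.41 tilt err 7.2
F [ -4.  -16.7   1.4] T [-2.39  0.79 -1.01] gap -0.003 grip 8.467852771282196
n_tool [-0.018 -0.124 -0.992] T_tool [ 0.688 -2.626 -0.046] F_tool [-17.   -2.5  -1.5]
```

A firm stop at 17 N. Backing off, lifting clear and checking.

Emit:
drive_tool:
  plan:
    - [-0.01, 0, 0, 0, 0, 0, -1]
    - [-0.02, 0, 0, 0, 0, 0, -1]
    - [-0.01, 0, -0.01, 0, 0, 0, -1]
    - [0, 0, -0.03, 0, 0, 0, -1]
    - [0, 0, -0.04, 0, 0, 0, -1]
    - [-0.02, 0, -0.04, 0, 0, 0, -1]
    - [-0.03, 0, 0, 0, 0, 0, -1]
    - [-0.03, 0, 0, 0, 0, 0, -1]
    - [0, 0, 0, 0, 0, 0, -1]

```text
t: 19.5
tcp_pos: [0.405, -0.1385, 0.2221]
tool_rot: [0.708, 0.676, 0.131, 0.161]
force: [0.5, -0.6, 0.9]
finger_gap: 0.0
gripper_force: 0.0
```

```bash
python3 - <<'E'
from g import *
rel(pt(-.061,-.051,.045)); print("expected knob", D+[-.061,-.051])
for k in("top","side"):
    s=manip.snapshot(k); np.savez(k+"5.npz",**s)
t=np.load("top5.npz")["image"][220:320,210:340];s=np.load("side5.npz")["image"][240:380,265:405]
cv2.imwrite("pics/c5.png",np.hstack([cv2.resize(t,(445,342)),cv2.resize(s,(342,342))])[:,:,::-1])
from d import run
for nm in("top","side"):
    c,_=heights(load(nm+"5.npz"),H,0,1); c[...,:2]-=D
    m=(c[...,2]>.034)&(c[...,2]<.052)&(c[...,0]<-.035)&(c[...,0]>-.085)&(abs(c[...,1]+.06)<.045)
    p=c[m]; print(nm,len(p),p.mean(0).round(4),p.min(0).round(3),p.max(0).round(3))
run(load("top5.npz"),load("side5.npz"))
E
```

```text
t 19.5 q [-0.76  0.21  2.21  0.59  0.45 -1.21] tcp [ 0.405  -0.1385  0.2221]
shift mm [140.6  -8.7  81.2]
deck coords mm [ -33.2 -190.4  123.9] tool x angle 94.31 tilt err 6.07
F [ 0.5 -0.6  0.9] T [ 0.03  0.2  -0.  ] gap 0.0 grip 0.0
expected knob [0.446 0.051]
top 27 [-0.0578 -0.0602  0.0431] [-0.066 -0.066  0.034] [-0.05  -0.054  0.049]
side 35 [-0.0615 -0.057   0.0423] [-0.069 -0.071  0.034] [-0.054 -0.05   0.049]
top h -0.1419
disc 673 z 0.0145 mean [0.514  0.0926] circ [0.5072 0.1013] 0.08 rect [0.5156 0.0979] [0.142  0.1125] 0.6
bartop 100 z 0.049 mean [0.5034 0.0964] circ [0.4883 0.075 ] 0.0573 rect [0.4822 0.084 ] [0.1142 0.0378] 33.8
bar all 145 z 0.0474 mean [0.5022 0.0928] circ [0.4883 0.0756] 0.0576 rect [0.4827 0.0836] [0.115  0.0387] 35.0
knob 10 z 0.0439 mean [0.449  0.0381] circ [0.4476 0.0395] 0.0064 rect [0.4478 0.0376] [0.0126 0.0038] 8.5
side h -0.1404
disc 598 z 0.0139 mean [0.5123 0.103 ] circ [0.5099 0.0777] 0.0805 rect [0.5145 0.0824] [0.1249 0.12  ] 71.2
bartop 113 z 0.048 mean [0.5009 0.1002] circ [0.4856 0.0765] 0.0575 rect [0.4794 0.0865] [0.1143 0.0402] 31.9
bar all 267 z 0.0417 mean [0.4957 0.0971] circ [0.4853 0.0766] 0.0586 rect [0.4792 0.0861] [0.1168 0.0407] 32.5
knob 7 z 0.0444 mean [0.4466 0.0374] circ [0.4469 0.0394] 0.0061 rect [0.4477 0.0354] [0.0119 0.0082] 10.8
```

View pics/c5.png

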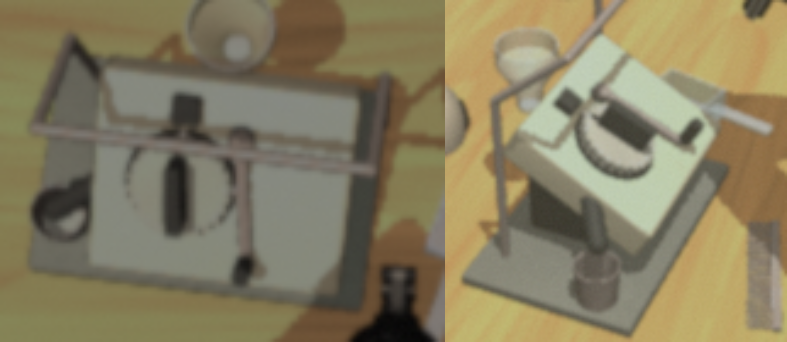

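The knob moved only about 38 mm of the expected 47 mm, so the lever isn't home. The tooth may be sitting on a lobe, so I'll recheck the bar angle precisely.

```bash
cat > bar.py <<'E'
from m import *
import sys
D=np.array([.507,.102])
for k in sys.argv[1:]:
  for nm in("top","side"):
    s=load(f"{nm}{k}.npz"); h=-.1418 if nm=="top" else -.1405
    c,_=heights(s,h,0,1); c[...,:2]-=D
    m=(c[...,2]>.043)&(c[...,2]<.054)&(np.hypot(c[...,0],c[...,1])<.036)
    p=c[m][:,:2]; q=cv2.minAreaRect(np.ascontiguousarray(p,np.float32)); v=np.linalg.svd(p-p.mean(0),full_matrices=False)[2][0]
    # dark mask on image, long edge of top face via rays onto plane 49 mm
    g=s["image"].max(2); mm=(m&(g<100)); u=np.argwhere(mm)[:,::-1].astype(float)
    P=plane(s,u[:,0],u[:,1],n*(h+.049),n)@R.T; P=P[:,:2]-D; w=np.linalg.svd(P-P.mean(0),full_matrices=False)[2][0]
    a=lambda v:np.degrees(np.arctan(v[1]/v[0])).round(1)
    print(k,nm,len(p),"rect",np.round(q[1],3),round(q[2],1),"pca depth",a(v),"pca ray",a(w))
E
python3 bar.py 0 2 3 5
```

```text
0 top 98 rect [0.014 0.058] 74.4 pca depth -15.4 pca ray -15.9
0 side 111 rect [0.02  0.058] 71.2 pca depth -15.5 pca ray -18.0
2 top 100 rect [0.015 0.057] 49.1 pca depth -39.9 pca ray -39.7
2 side 109 rect [0.019 0.059] 49.2 pca depth -40.6 pca ray -42.6
3 top 95 rect [0.057 0.013] 4.4 pca depth 4.2 pca ray 4.4
3 side 111 rect [0.057 0.018] 5.1 pca depth 5.2 pca ray 3.7
5 top 91 rect [0.056 0.012] 3.9 pca depth 3.8 pca ray 4.0
5 side 113 rect [0.057 0.02 ] 2.0 pca depth 4.9 pca ray 5.8
```

```bash
cat > lobe.py <<'E'
from m import *
import sys
D=np.array([.507,.102])
th=np.radians(np.arange(0,360,.5))
for k in sys.argv[1:]:
  for nm,off in(("top",(.0008,0)),("side",(-.002,.001))):
    s=load(f"{nm}{k}.npz"); h=-.1418 if nm=="top" else -.1405
    g=cv2.cvtColor(s["image"],cv2.COLOR_RGB2GRAY).astype(np.float32)
    out=[]
    for r in(.041,.0425,.044):
      for t in(.013,):
        P=np.stack([D[0]+off[0]+r*np.cos(th),D[1]+off[1]+r*np.sin(th),np.full(th.size,h+t)],1)@R
        uv=proj(s,P).astype(np.float32); v=cv2.remap(g,uv[:,0].copy(),uv[:,1].copy(),cv2.INTER_CUBIC)[:,0]
        v=v-cv2.blur(np.r_[v,v,v][:,None],(1,60))[720:1440,0]
        for lo,hi in((45,135),(135,225),(225,315)):
            w=(np.degrees(th)>=lo)&(np.degrees(th)<hi); z=(v[w]*np.exp(-24j*th[w])).mean()
            out.append(f"{abs(z):.1f}@{(-np.degrees(np.angle(z))/24)%15:.1f}")
    print(k,nm,out)
E
python3 lobe.py 0 2 3 5
```

```text
0 top ['1.5@5.1', '2.8@13.9', '3.4@1.6', '2.3@4.5', '2.6@14.2', '3.6@1.3', '2.5@4.2', '2.3@14.2', '2.4@1.0']
0 side ['3.0@2.2', '1.9@6.0', '1.0@14.4', '3.1@2.0', '1.8@6.4', '1.7@14.0', '3.0@1.6', '1.1@6.5', '2.2@13.1']
2 top ['2.5@9.6', '0.1@2.4', '2.3@6.1', '3.2@9.7', '0.6@4.4', '1.7@5.8', '2.8@9.8', '0.6@4.5', '0.9@5.8']
2 side ['3.3@6.8', '1.6@11.1', '0.8@9.0', '3.7@6.8', '1.7@10.7', '1.1@8.8', '3.0@6.4', '0.8@11.0', '1.6@8.7']
3 top ['1.9@9.6', '0.8@13.4', '2.4@6.1', '2.5@9.5', '0.5@12.1', '1.9@5.9', '2.3@9.5', '0.9@10.4', '0.8@5.6']
3 side ['2.8@6.7', '0.4@11.0', '0.4@2.7', '3.4@6.5', '1.1@10.2', '0.5@14.3', '3.1@6.1', '1.4@9.8', '1.0@12.6']
5 top ['1.7@9.4', '0.7@9.9', '3.1@5.8', '2.5@9.5', '0.3@6.6', '2.9@5.3', '2.3@9.6', '0.4@6.3', '2.0@4.5']
5 side ['3.1@6.7', '1.9@9.4', '0.8@13.6', '3.5@6.7', '2.3@9.7', '1.5@14.4', '3.1@6.4', '1.9@9.9', '1.8@14.8']
```

```bash
python3 bar.py 1; python3 lobe.py 1; python3 - <<'E'
from h import *
t=[cv2.resize(load(f"top{k}.npz")["image"][252:302,235:315],(640,400),interpolation=cv2.INTER_CUBIC)[:, :400] for k in "05"]
cv2.imwrite("pics/lob.png",np.clip(np.hstack(t)[:,:,::-1].astype(float)*1.5,0,255))
E
```

```text
1 top 93 rect [0.014 0.055] 75.3 pca depth -14.5 pca ray -14.4
1 side 79 rect [0.017 0.041] 75.2 pca depth -14.1 pca ray -14.6
1 top ['0.5@7.2', '2.1@14.4', '2.2@1.6', '0.9@5.2', '1.9@0.1', '2.7@1.4', '0.8@4.2', '1.7@0.5', '1.9@1.1']
1 side ['2.5@2.1', '1.4@6.3', '0.1@0.6', '2.7@2.2', '1.3@6.9', '0.2@14.1', '2.5@1.9', '1.1@6.7', '0.2@13.9'][ WARN:0@0.102] global loadsave.cpp:1063 imwrite_ Unsupported depth image for selected encoder is fallbacked to CV_8U.
```

View pics/lob.png

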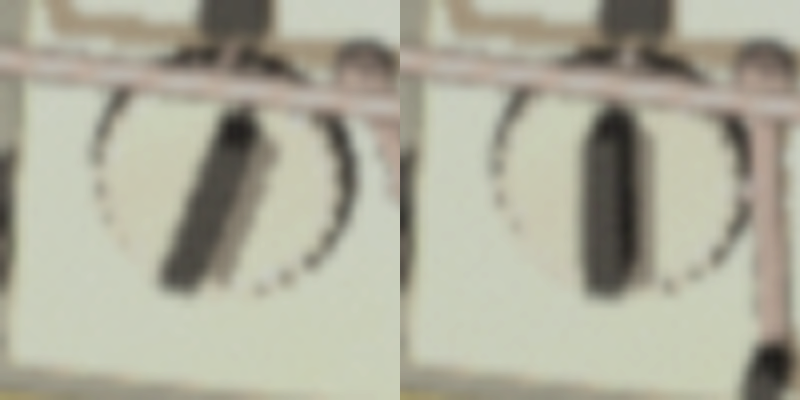

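The lever has stopped early while the lobe phase reads on-click, with bright lobes at about 7.5° mod 15. The tooth shows as a pale spot at the rim near (745,188). I'll push again from contact, watching both force and dial angle.

```bash
python3 - <<'E'
from g import *
rel(pt(-.058,-.105,.1),rot(94.5)@Ro.from_euler("x",7,degrees=True).as_matrix())
C=Ro.from_quat(manip.sense()["tool_rot"]);print(C.inv().apply(n))
E
```

```text
t 19.6 q [-0.76  0.21  2.21  0.59  0.45 -1.21] tcp [ 0.4033 -0.1342  0.2205]
shift mm [ 82.6 -13.   26.3]
rotvec deg [ 0.68 -0.74 -0.06]
deck coords mm [ -36.  -186.5  123.7] tool x angle 94.35 tilt err 6.37
F [ 0.2  1.2 -0.3] T [0.08 0.18 0.01] gap -0.002 grip 0.0
[ 0.01264502 -0.11008802 -0.99381927]
```

Emit:
drive_tool:
  plan:
    - [0.03, -0.005, 0.005, 0, 0, 0, -1]
    - [0.03, -0.005, 0.005, 0, 0, 0, -1]
    - [0.022, -0.003, 0.01, 0, 0, 0, -1]
    - [0, 0, 0.02, 0, 0, 0, -1]
    - [0, 0.005, 0.025, 0, 0, 0, -1]
    - [0, 0, 0.015, 0, 0, 0, -1]
    - [0, 0, 0, 0, 0, 0, -1]
    - [0, 0, 0, 0, 0, 0, -1]

```text
t: 20.4
tcp_pos: [0.4278, -0.0534, 0.1489]
tool_rot: [0.706, 0.678, 0.133, 0.156]
force: [0.1, 1.1, -0.3]
finger_gap: -0.001
gripper_force: 0.0
```

```bash
python3 - <<'E'
from g import *
rel(pt(-.060,-.080,.037),rot(94.5)@Ro.from_euler("x",7,degrees=True).as_matrix())
E
```

```text
t 20.4 q [-0.49  0.42  2.3   1.3   0.16 -1.72] tcp [ 0.4278 -0.0534  0.1489]
shift mm [22.9  2.9 17.5]
rotvec deg [ 0.74 -0.96  0.12]
deck coords mm [ -59.2 -103.2   54.4] tool x angle 94.51 tilt err 6.35
F [ 0.1  1.1 -0.3] T [ 0.02  0.16 -0.01] gap -0.001 grip 0.0
```

Emit:
drive_tool:
  plan:
    - [0, 0.001, 0.009, 0, 0, 0, -1]
    - [0, 0.001, 0.008, 0, 0, 0, -1]
    - [0.008, 0, 0, 0, 0, 0, -1]
    - [0.008, 0, 0, 0, 0, 0, -1]
    - [0.006, 0, 0, 0, 0, 0, -1]
    - [0, 0, 0, 0, 0, 0, -1]
    - [0, 0, 0, 0, 0, 0, -1]

```text
t: 21.1
tcp_pos: [0.4383, -0.0334, 0.1346]
tool_rot: [0.706, 0.678, 0.133, 0.158]
force: [-0.2, 0.6, 0.4]
finger_gap: 0.001
gripper_force: 0.0
```

Emit:
drive_tool:
  plan:
    - [0.004, 0, 0, 0, 0, 0, -1]
    - [0.004, 0, 0, 0, 0, 0, -1]
    - [0.002, 0, 0, 0, 0, 0, -1]
    - [0, 0, 0, 0, 0, 0, -1]
    - [0, 0, 0, 0, 0, 0, -1]

```text
t: 21.6
tcp_pos: [0.4389, -0.0287, 0.1341]
tool_rot: [0.708, 0.675, 0.128, 0.161]
force: [-4.5, -14.5, 4.8]
finger_gap: -0.002
gripper_force: 7.4
```

```bash
python3 - <<'E'
from g import *
rel(pt(-.060,-.073,.037))
for k in("top","side"):
    s=manip.snapshot(k); np.savez(k+"6.npz",**s)
E
python3 bar.py 6; python3 lobe.py 6
```

```text
t 21.6 q [-0.39  0.47  2.29  1.76  0.1  -2.08] tcp [ 0.4389 -0.0287  0.1341]
shift mm [4.4 0.  0.6]
deck coords mm [-59.7 -77.4  37.6] tool x angle 94.36 tilt err 6.28
F [ -4.5 -14.5   4.8] T [-2.14  0.43 -0.92] gap -0.002 grip 7.391902506351471
6 top 91 rect [0.055 0.012] 3.7 pca depth 4.0 pca ray 3.9
6 side 112 rect [0.058 0.02 ] 4.7 pca depth 4.8 pca ray 6.4
6 top ['1.8@9.3', '0.7@9.4', '3.0@5.9', '2.5@9.4', '0.5@7.0', '2.8@5.2', '2.3@9.6', '0.5@6.6', '2.0@4.3']
6 side ['3.5@6.9', '1.6@9.1', '0.8@14.9', '3.8@6.7', '2.1@9.6', '1.3@15.0', '3.0@6.3', '1.7@9.7', '1.7@14.7']
```

The same block again with the dial unmoved, so the tooth is catching a lobe edge. The dial rests a few degrees off the middle of its click: the torque data puts the stop at a bar angle of about −42 to −44°, not −40°. I'll regrasp and trim it.

Emit:
drive_tool:
  plan:
    - [-0.01, 0, 0, 0, 0, 0, -1]
    - [-0.02, 0, 0, 0, 0, 0, -1]
    - [0, 0, -0.03, 0, 0, 0, -1]
    - [0, 0, -0.04, 0, 0, 0, -1]
    - [0, -0.005, -0.03, 0, 0, -8, -1]
    - [0, 0, 0, 0, 0, -8.5, 1]
    - [0, 0, 0, 0, 0, -8.5, 1]
    - [0, 0, 0, 0, 0, -8.5, 1]
    - [0, 0, 0, 0, 0, -8.5, 1]
    - [0, 0, 0, 0, 0, -8.5, 1]

```text
t: 22.7
tcp_pos: [0.4197, -0.048, 0.1798]
tool_rot: [0.363, 0.907, 0.066, 0.204]
force: [0.6, 0.6, 0.1]
finger_gap: 0.848
gripper_force: 0.0
```

```bash
python3 - <<'E'
from g import *
rel(pt(0,0,.12),rot(184.5)@LEAN)
E
```

```text
t 22.7 q [-0.51  0.32  2.29  0.94  0.22 -2.21] tcp [ 0.4197 -0.048   0.1798]
shift mm [ 21.7 108.5 -36.8]
rotvec deg [  2.33   1.12 -41.38]
deck coords mm [-51.3 -98.9  85.5] tool x angle 142.91 tilt err 5.47
F [0.6 0.6 0.1] T [-0.03  0.18  0.03] gap 0.848 grip 0.0
```

Emit:
drive_tool:
  plan:
    - [0, 0, -0.03, 0, 0, 0, 1]
    - [0, 0, -0.02, 0, 0, 0, 1]
    - [0.005, 0.03, 0, 0, 0, 0, 1]
    - [0.005, 0.03, 0, 0, 0, 0, 1]
    - [0.005, 0.03, 0, 0, 0, 0, 1]
    - [0.005, 0.018, 0, 0.5, 0.3, -8, 1]
    - [0, 0, 0, 0.5, 0.3, -8.2, 1]
    - [0, 0, 0, 0.5, 0.2, -8.2, 1]
    - [0, 0, 0, 0.5, 0.2, -8.2, 1]
    - [0, 0, 0, 0, 0, -5, 1]

```text
t: 23.7
tcp_pos: [0.4552, 0.043, 0.2428]
tool_rot: [0.054, 0.978, -0.013, 0.2]
force: [-0.5, -0.5, -1.0]
finger_gap: 1.0
gripper_force: 0.0
```

```bash
python3 - <<'E'
from g import *
rel(pt(0,0,.08),rot(184.5)@LEAN)
E
```

```text
t 23.7 q [-0.16  0.2   2.11  0.04  0.43 -1.65] tcp [0.4552 0.043  0.2428]
shift mm [-4.5  4.1 47.7]
rotvec deg [ 0.57  0.15 -3.8 ]
deck coords mm [  1.2  -4.2 127.9] tool x angle -179.33 tilt err 6.86
F [-0.5 -0.5 -1. ] T [ 0.02  0.14 -0.03] gap 1.0 grip 0.0
```

Emit:
drive_tool:
  plan:
    - [-0.004, 0.004, 0.01, 0.6, 0.1, -3.8, 1]
    - [0, 0, 0.025, 0, 0, 0, 1]
    - [0, 0, 0.02, 0, 0, 0, 1]
    - [0, 0, 0, 0, 0, 0, 1]
    - [0, 0, 0, 0, 0, 0, 1]

```text
t: 24.2
tcp_pos: [0.4805, 0.0432, 0.1936]
tool_rot: [0.025, 0.98, -0.024, 0.198]
force: [-0.8, -0.5, 0.2]
finger_gap: 0.997
gripper_force: 0.0
```

```bash
python3 - <<'E'
from g import *
rel(pt(0,0,.036),rot(184.5)@LEAN)
E
```

```text
t 24.2 q [-0.14  0.34  2.11 -0.01  0.29 -1.65] tcp [0.4805 0.0432 0.1936]
shift mm [-6.2  0.9 36.3]
rotvec deg [-0.03 -0.02 -0.3 ]
deck coords mm [-1.7 -1.  72.8] tool x angle -175.8 tilt err 7.03
F [-0.8 -0.5  0.2] T [0.07 0.22 0.03] gap 0.997 grip 0.0
```

Emit:
drive_tool:
  plan:
    - [-0.003, 0.0005, 0.018, 0, 0, -0.3, 1]
    - [-0.003, 0.0005, 0.018, 0, 0, 0, 1]
    - [0, 0, 0, 0, 0, 0, -1]
    - [0, 0, 0, 0, 0, 0, -1]
    - [0, 0, 0, 0, 0, 0, -1]
    - [0, 0, 0, 0, 0, 0, -1]
    - [0, 0, 0, 0, 0, 0, -1]
    - [0, 0, 0, 0, 0, 0, -1]
    - [0, 0, 0, 0, 0, 0, -1]
  newtons: 60

```text
t: 25.1
tcp_pos: [0.5004, 0.0424, 0.164]
tool_rot: [0.022, 0.979, -0.025, 0.2]
force: [-2.9, 3.4, 5.6]
finger_gap: 0.152
gripper_force: 59.0
```

```bash
python3 st.py
```

```text
t 25.1 q [-0.14  0.43  2.09 -0.02  0.21 -1.65] tcp [0.5004 0.0424 0.164 ]
shift mm [ 0.7 -0.6  1.3]
deck coords mm [ 0.7  0.7 37.2] tool x angle -175.46 tilt err 6.84
F [-2.9  3.4  5.6] T [0.5  0.15 0.27] gap 0.152 grip 58.95651876926422
n_tool [ 0.119 -0.    -0.993] T_tool [-0.56   0.169 -0.058] F_tool [ 0.6  3.  -6.5]
```

Emit:
drive_tool:
  plan:
    - [0, 0, 0, -0.25, 0, 2, -1]
    - [0, 0, 0, 0, 0, 0, -1]
    - [0, 0, 0, 0, 0, 0, -1]

```text
t: 25.4
tcp_pos: [0.5004, 0.0424, 0.164]
tool_rot: [0.038, 0.979, -0.019, 0.2]
force: [-1.3, 4.1, 5.3]
finger_gap: 0.146
gripper_force: 59.0
```

```bash
python3 st.py|tail -4
```

```text
shift mm [ 0.6 -0.6  1.3]
deck coords mm [ 0.7  0.6 37.2] tool x angle -177.44 tilt err 6.84
F [-1.3  4.1  5.3] T [0.45 0.13 0.28] gap 0.146 grip 58.975215554237366
n_tool [ 0.119 -0.    -0.993] T_tool [-0.511  0.158 -0.091] F_tool [-0.6  3.8 -5.6]
```

Emit:
drive_tool:
  plan:
    - [0, 0, 0, -0.25, 0, 2, -1]
    - [0, 0, 0, 0, 0, 0, -1]
    - [0, 0, 0, 0, 0, 0, -1]

```text
t: 25.7
tcp_pos: [0.5005, 0.0423, 0.164]
tool_rot: [0.055, 0.978, -0.014, 0.2]
force: [-2.4, 2.2, 6.1]
finger_gap: 0.149
gripper_force: 59.0
```

```bash
python3 st.py|tail -4
```

```text
shift mm [ 0.6 -0.6  1.2]
deck coords mm [ 0.8  0.6 37.2] tool x angle -179.48 tilt err 6.85
F [-2.4  2.2  6.1] T [0.37 0.16 0.23] gap 0.149 grip 58.962469696998596
n_tool [ 0.119  0.    -0.993] T_tool [-0.41   0.203 -0.073] F_tool [ 0.1  1.9 -6.6]
```

Emit:
drive_tool:
  plan:
    - [0, 0, 0, -0.25, 0, 2, -1]
    - [0, 0, 0, 0, 0, 0, -1]
    - [0, 0, 0, 0, 0, 0, -1]

```text
t: 26.0
tcp_pos: [0.5004, 0.0422, 0.164]
tool_rot: [0.072, 0.977, -0.008, 0.201]
force: [-2.9, 1.8, 5.2]
finger_gap: 0.153
gripper_force: 59.0
```

```bash
python3 st.py|tail -4
```

```text
shift mm [ 0.6 -0.5  1.2]
deck coords mm [ 0.7  0.5 37.2] tool x angle 178.43 tilt err 6.85
F [-2.9  1.8  5.2] T [0.36 0.17 0.04] gap 0.153 grip 58.96690249443054
n_tool [ 0.119  0.    -0.993] T_tool [-0.322  0.222  0.093] F_tool [ 0.8  1.4 -6. ]
```

Emit:
drive_tool:
  plan:
    - [0, 0, 0, -0.25, 0, 2, -1]
    - [0, 0, 0, 0, 0, 0, -1]
    - [0, 0, 0, 0, 0, 0, -1]

```text
t: 26.3
tcp_pos: [0.5004, 0.0422, 0.164]
tool_rot: [0.089, 0.976, -0.002, 0.201]
force: [-2.0, 2.0, 6.7]
finger_gap: 0.148
gripper_force: 59.0
```

```bash
python3 st.py|tail -4
```

```text
shift mm [ 0.6 -0.4  1.2]
deck coords mm [ 0.7  0.4 37.2] tool x angle 176.38 tilt err 6.85
F [-2.   2.   6.7] T [ 0.33  0.19 -0.12] gap 0.148 grip 59.00820851325989
n_tool [ 0.119  0.    -0.993] T_tool [-0.214  0.236  0.231] F_tool [-0.5  1.8 -7. ]
```

Emit:
drive_tool:
  plan:
    - [0, 0, 0, -0.25, 0, 2, -1]
    - [0, 0, 0, 0, 0, 0, -1]
    - [0, 0, 0, 0, 0, 0, -1]

```text
t: 26.6
tcp_pos: [0.5004, 0.0421, 0.164]
tool_rot: [0.106, 0.974, 0.003, 0.201]
force: [-2.5, 1.9, 4.8]
finger_gap: 0.156
gripper_force: 59.0
```

```bash
python3 st.py|tail -4|grep -v shift
```

```text
deck coords mm [ 0.8  0.3 37.2] tool x angle 174.39 tilt err 6.85
F [-2.5  1.9  4.8] T [ 0.22  0.16 -0.07] gap 0.156 grip 59.01774823665619
n_tool [ 0.119  0.    -0.993] T_tool [-0.138  0.2    0.148] F_tool [ 0.8  1.6 -5.5]
```

Emit:
drive_tool:
  plan:
    - [0, 0, 0, -0.25, 0, 2, -1]
    - [0, 0, 0, 0, 0, 0, -1]
    - [0, 0, 0, 0, 0, 0, -1]

```text
t: 26.9
tcp_pos: [0.5004, 0.042, 0.164]
tool_rot: [0.123, 0.972, 0.009, 0.201]
force: [-2.7, 1.5, 6.5]
finger_gap: 0.152
gripper_force: 59.1
```

```bash
python3 st.py|tail -4|grep -v shift
```

```text
deck coords mm [ 0.8  0.2 37.2] tool x angle 172.31 tilt err 6.85
F [-2.7  1.5  6.5] T [ 0.19  0.25 -0.25] gap 0.152 grip 59.08646643161774
n_tool [ 0.119  0.    -0.993] T_tool [-0.012  0.272  0.297] F_tool [ 0.2  1.3 -7.1]
```

Emit:
drive_tool:
  plan:
    - [0, 0, 0, -0.25, 0, 2, -1]
    - [0, 0, 0, 0, 0, 0, -1]
    - [0, 0, 0, 0, 0, 0, -1]

```text
t: 27.2
tcp_pos: [0.5004, 0.042, 0.164]
tool_rot: [0.139, 0.97, 0.015, 0.201]
force: [-2.9, -0.4, 5.6]
finger_gap: 0.154
gripper_force: 59.1
```

```bash
python3 st.py|tail -4|grep -v shift
```

```text
deck coords mm [ 0.7  0.2 37.2] tool x angle 170.34 tilt err 6.86
F [-2.9 -0.4  5.6] T [ 0.11  0.22 -0.14] gap 0.154 grip 59.05840516090393
n_tool [ 0.119  0.    -0.993] T_tool [0.021 0.231 0.162] F_tool [ 0.3 -0.7 -6.3]
```

Emit:
drive_tool:
  plan:
    - [0, 0, 0, -0.25, 0, 2, -1]
    - [0, 0, 0, 0, 0, 0, -1]
    - [0, 0, 0, 0, 0, 0, -1]

```text
t: 27.5
tcp_pos: [0.5003, 0.042, 0.1639]
tool_rot: [0.154, 0.967, 0.02, 0.201]
force: [-3.2, -0.9, 6.3]
finger_gap: 0.151
gripper_force: 59.1
```

```bash
python3 st.py|tail -4|grep -v shift
```

```text
deck coords mm [ 0.7  0.2 37.2] tool x angle 168.43 tilt err 6.86
F [-3.2 -0.9  6.3] T [-0.09  0.25  0.02] gap 0.151 grip 59.08391296863556
n_tool [ 0.119  0.001 -0.993] T_tool [ 0.146  0.219 -0.059] F_tool [ 0.1 -1.2 -7. ]
```

The torque against angle gives clicks at tool angles of about 169.7 and 184.7°, so 184.7° really is stop + 3 and the setting was right. Next, has turning the dial pushed the lever out, i.e. was the tooth engaged?

```bash
cat > knob.py <<'E'
from m import *
import sys
D=np.array([.507,.102])
for k in sys.argv[1:]:
  for nm in("top","side"):
    h=-.1418 if nm=="top" else -.1405
    S=load(f"{nm}{k}.npz"); c,_=heights(S,h,0,1); c[...,:2]-=D
    m=(c[...,2]>.036)&(c[...,2]<.051)&(c[...,0]<-.03)&(c[...,0]>-.085)&(c[...,1]>-.115)&(c[...,1]<-.03)
    p=c[m]; print(k,nm,"knob",len(p),(p.mean(0)*1000).round(1),(p.min(0)*1000).round(0),(p.max(0)*1000).round(0))
    # lever: 6..16 mm above deck, right of dial, off the rim
    m=(c[...,2]>.005)&(c[...,2]<.018)&(np.hypot(c[...,0],c[...,1])>.050)&(c[...,1]<-.03)&(c[...,1]>-.12)&(c[...,0]>-.055)&(c[...,0]<.02)
    p=c[m]
    if len(p)>5:
        f=np.polyfit(p[:,0],p[:,1],1); print("   lever",len(p),"a deg",np.degrees(np.arctan(f[0])).round(1),"y at u=-30",(np.polyval(f,-.03)*1000).round(1),"at u=45",(np.polyval(f,.045)*1000).round(1))
E
python3 - <<'E'
from g import *
for k in("top","side"):
    s=manip.snapshot(k); np.savez(k+"7.npz",**s)
E
python3 knob.py 0 3 5 7; python3 bar.py 7
```

```text
0 top knob 28 [-46.7 -97.8  42. ] [ -55. -104.   37.] [-38. -90.  50.]
   lever 114 a deg 22.9 y at u=-30 -84.7 at u=45 -53.0
0 side knob 31 [-49.5 -94.7  42.2] [ -57. -105.   36.] [-42. -89.  48.]
   lever 105 a deg 27.7 y at u=-30 -83.9 at u=45 -44.5
3 top knob 29 [-46.1 -97.4  43.5] [ -54. -104.   37.] [-39. -90.  49.]
   lever 109 a deg 21.4 y at u=-30 -85.2 at u=45 -55.7
3 side knob 30 [-49.3 -94.7  42.4] [ -57. -105.   36.] [-42. -84.  48.]
   lever 111 a deg 28.1 y at u=-30 -84.8 at u=45 -44.7
5 top knob 25 [-58.1 -60.2  44.6] [-66. -66.  38.] [-50. -54.  49.]
   lever 106 a deg 7.9 y at u=-30 -64.6 at u=45 -54.1
5 side knob 30 [-61.6 -57.4  43. ] [-69. -71.  38.] [-54. -50.  48.]
   lever 68 a deg 4.8 y at u=-30 -55.3 at u=45 -49.0
7 top knob 26 [-57.8 -63.1  43.7] [-66. -69.  37.] [-51. -57.  49.]
   lever 98 a deg -2.2 y at u=-30 -62.1 at u=45 -65.0
7 side knob 31 [-60.9 -61.2  42.5] [-69. -73.  37.] [-54. -53.  48.]
   lever 62 a deg 4.9 y at u=-30 -56.9 at u=45 -50.4
7 top 45 rect [0.025 0.022] 77.5 pca depth -26.0 pca ray -24.2
7 side 78 rect [0.038 0.03 ] 54.1 pca depth 27.4 pca ray 28.8
```

```bash
python3 - <<'E'
import numpy as np
a=np.array([184.54,182.56,180.52,178.43,176.38,174.39,172.31,170.34,168.43]);T=np.array([-.058,-.091,-.073,.093,.231,.148,.297,.162,-.059])
w=np.radians(a)*24
for A in(np.c_[np.ones(9),np.cos(w),np.sin(w)],np.c_[np.cos(w),np.sin(w)]):
    x,r,*_=np.linalg.lstsq(A,T,rcond=None); c,s=x[-2:]
    # restoring: T_tool_z = K sin(24(a-a0))*... stable when dT/da>0 with T=0
    a0=np.degrees(np.arctan2(-c,s))/24; print(x,r,"amp",np.hypot(c,s),"stable a0 mod 15",a0%15, "->",180+(a0%15))
E
```

```text
[ 0.08970574 -0.13577097 -0.11781107] [0.03709784] amp 0.17975874133125017 stable a0 mod 15 5.456200133257151 -> 185.45620013325714
[-0.13963517 -0.09071861] [0.10562026] amp 0.16651680342686176 stable a0 mod 15 5.125462609004042 -> 185.12546260900405
```

The fit puts the click at 185.3 ± 1°. I'll return the dial to it and release. Then I'll push the lever open against its other stop to learn its full travel, since it may not have started at 0.

Emit:
drive_tool:
  plan:
    - [0, 0, 0, 0.5, 0, -4.2, -1]
    - [0, 0, 0, 0.5, 0, -4.2, -1]
    - [0, 0, 0, 0.5, 0, -4.2, -1]
    - [0, 0, 0, 0.5, 0, -4.2, -1]
    - [0, 0, 0, 0, 0, 0, -1]
    - [0, 0, 0, 0, 0, 0, 1]
    - [0, 0, 0, 0, 0, 0, 1]
    - [0, 0, 0, 0, 0, 0, 1]
    - [0, 0, 0, 0, 0, 0, 1]

```text
t: 28.5
tcp_pos: [0.5006, 0.0417, 0.163]
tool_rot: [0.015, 0.98, -0.026, 0.199]
force: [-0.1, -0.7, 0.4]
finger_gap: 0.825
gripper_force: 0.0
```

Emit:
drive_tool:
  plan:
    - [0, 0, -0.02, 0, 0, 0, 1]
    - [0, 0, -0.03, 0, 0, 0, -1]
    - [0.015, 0, -0.02, 0, 0, 0, -1]
    - [0.02, -0.01, 0, 0, 0, 0, -1]
    - [0.02, -0.015, 0, 0, 0, 0, -1]
    - [0, 0, 0, 0, 0, 0, -1]
    - [0, 0, 0, 0, 0, 0, -1]
    - [0, 0, 0, 0, 0, 0, -1]

```text
t: 29.3
tcp_pos: [0.4232, 0.0218, 0.2076]
tool_rot: [0.015, 0.979, -0.027, 0.2]
force: [-0.4, 0.5, -0.2]
finger_gap: 0.002
gripper_force: 0.0
```

```bash
python3 - <<'E'
from g import *
rel(pt(-.056,-.028,.038),rot(185)@LEAN)
for k in("top","side"):
    s=manip.snapshot(k); np.savez(k+"8.npz",**s)
E
python3 bar.py 8; python3 lobe.py 8; python3 knob.py 8
```

```text
t 29.3 q [-0.24  0.24  2.23  0.13  0.27 -1.9 ] tcp [0.4232 0.0218 0.2076]
shift mm [ 5.3  2.5 75.2]
rotvec deg [-0.01  0.21  0.31]
deck coords mm [-41.7 -29.2 112. ] tool x angle -174.68 tilt err 6.8
F [-0.4  0.5 -0.2] T [0.05 0.16 0.03] gap 0.002 grip 0.0
8 top 94 rect [0.057 0.012] 4.9 pca depth 4.0 pca ray 3.8
8 side 111 rect [0.057 0.02 ] 6.2 pca depth 7.2 pca ray 6.1
8 top ['1.8@9.3', '0.8@10.6', '3.0@6.2', '2.6@9.6', '0.3@8.9', '2.6@5.6', '2.4@9.8', '0.4@7.3', '1.6@4.4']
8 side ['3.6@6.9', '1.4@9.3', '0.8@14.8', '3.9@6.7', '2.1@9.9', '1.5@0.1', '3.3@6.2', '1.6@9.9', '1.8@0.0']
8 top knob 27 [-57.8 -63.   43. ] [-67. -69.  37.] [-50. -57.  47.]
   lever 112 a deg -1.6 y at u=-30 -60.9 at u=45 -62.9
8 side knob 32 [-61.2 -60.9  42.5] [-69. -72.  36.] [-54. -52.  48.]
   lever 75 a deg 5.5 y at u=-30 -56.4 at u=45 -49.2
```

Emit:
drive_tool:
  plan:
    - [0.001, 0.002, 0.025, 0, 0, 0, -1]
    - [0.001, 0, 0.025, 0, 0, 0, -1]
    - [0.001, 0, 0.015, 0, 0, 0, -1]
    - [0.002, 0, 0.01, 0, 0, 0, -1]
    - [0, 0, 0, 0, 0, 0, -1]
    - [0, -0.008, 0, 0, 0, 0, -1]
    - [0, -0.008, 0, 0, 0, 0, -1]
    - [0, -0.008, 0, 0, 0, 0, -1]
    - [0, -0.008, 0, 0, 0, 0, -1]
    - [0, 0, 0, 0, 0, 0, -1]

```text
t: 30.4
tcp_pos: [0.4456, -0.0118, 0.1441]
tool_rot: [0.015, 0.979, -0.025, 0.2]
force: [-0.1, -0.3, -0.0]
finger_gap: -0.003
gripper_force: 0.0
```

```bash
python3 - <<'E'
from g import *
rel(pt(-.050,-.085,.038),rot(185)@LEAN)
E
```

```text
t 30.4 q [-0.33  0.44  2.26  1.    0.09 -2.85] tcp [ 0.4456 -0.0118  0.1441]
shift mm [  1.  -25.1   6. ]
rotvec deg [0.11 0.25 0.28]
deck coords mm [-50.7 -59.8  43.9] tool x angle -174.72 tilt err 6.77
F [-0.1 -0.3 -0. ] T [-0.01  0.19 -0.04] gap -0.003 grip 0.0
```

Joint 6 has reached its limit, so I'll turn the tool clear of it before continuing.

Emit:
drive_tool:
  plan:
    - [0, 0.003, 0, 0, 0, 4, -1]
    - [0, 0, 0, 0, 0, 8.5, -1]
    - [0, 0, 0, 0, 0, 8.5, -1]
    - [0, 0, 0, 0, 0, 8.5, -1]
    - [0, 0, 0, 0, 0, 8.5, -1]
    - [0, 0, 0, 0, 0, 8.5, -1]
    - [0, 0, 0, 0, 0, 8.5, -1]
    - [0, 0, 0, 0, 0, 8.5, -1]
    - [0, 0, 0, 0, 0, 8.5, -1]
    - [0, 0, 0, 0, 0, 8.5, -1]

```text
t: 31.4
tcp_pos: [0.445, -0.0078, 0.1436]
tool_rot: [0.646, 0.736, 0.11, 0.168]
force: [-0.3, 1.4, 0.5]
finger_gap: -0.0
gripper_force: 0.0
```

Emit:
drive_tool:
  plan:
    - [0, 0, 0, 0, 0, 8.5, -1]
    - [0, 0, 0, 0, 0, 2, -1]
    - [-0.008, 0, 0, 0, 0, 0, -1]
    - [-0.008, 0, 0, 0, 0, 0, -1]
    - [-0.006, 0, 0, 0, 0, 0, -1]
    - [0, 0, 0, 0, 0, 0, -1]

```text
t: 32.0
tcp_pos: [0.444, -0.0304, 0.1445]
tool_rot: [0.709, 0.676, 0.125, 0.158]
force: [0.4, 0.0, 0.1]
finger_gap: 0.0
gripper_force: 0.0
```

```bash
python3 - <<'E'
from g import *
rel(pt(-.050,-.090,.038))
for k in("top","side"):
    s=manip.snapshot(k); np.savez(k+"9.npz",**s)
E
python3 knob.py 9
```

```text
t 32.0 q [-0.38  0.44  2.26  1.07  0.11 -1.38] tcp [ 0.444  -0.0304  0.1445]
shift mm [-11.5  -0.3   5.9]
deck coords mm [-49.9 -78.4  43.9] tool x angle 94.27 tilt err 6.82
F [0.4 0.  0.1] T [0.04 0.21 0.02] gap 0.0 grip 0.0
9 top knob 34 [-46.2 -96.7  42.9] [ -56. -104.   37.] [-38. -86.  50.]
   lever 109 a deg 25.0 y at u=-30 -88.1 at u=45 -53.1
9 side knob 41 [-51.9 -70.5  44.5] [-64. -76.  37.] [-38. -63.  51.]
   lever 108 a deg 29.8 y at u=-30 -84.8 at u=45 -41.9
```

Emit:
drive_tool:
  plan:
    - [-0.003, 0, 0, 0, 0, 0, -1]
    - [-0.003, 0, 0, 0, 0, 0, -1]
    - [0, 0, 0, 0, 0, 0, -1]
    - [0, 0, 0, 0, 0, 0, -1]

```text
t: 32.5
tcp_pos: [0.4434, -0.036, 0.1444]
tool_rot: [0.709, 0.676, 0.125, 0.158]
force: [0.6, 0.3, -0.0]
finger_gap: 0.002
gripper_force: 0.2
```

Emit:
drive_tool:
  plan:
    - [-0.003, 0, 0, 0, 0, 0, -1]
    - [-0.003, 0, 0, 0, 0, 0, -1]
    - [0, 0, 0, 0, 0, 0, -1]
    - [0, 0, 0, 0, 0, 0, -1]

```text
t: 32.9
tcp_pos: [0.443, -0.038, 0.1445]
tool_rot: [0.708, 0.678, 0.128, 0.153]
force: [5.0, 11.4, 1.7]
finger_gap: 0.001
gripper_force: 6.3
```

```bash
python3 - <<'E'
from g import *
rel(pt(-.050,-.090,.038))
E
```

```text
t 32.9 q [-0.42  0.44  2.26  1.09  0.13 -1.44] tcp [ 0.443  -0.038   0.1445]
shift mm [-4.   0.4  5.9]
deck coords mm [-50.  -86.1  43.9] tool x angle 94.35 tilt err 6.96
F [ 5.  11.4  1.7] T [ 1.83 -0.73  0.96] gap 0.001 grip 6.296161115169525
```

The open stop is about 7 mm beyond where the lever started. The travel between stops is about 45 mm, so the earlier position was home. Now I'll lift over the knob and push it home again.

Emit:
drive_tool:
  plan:
    - [0.006, 0, 0, 0, 0, 0, -1]
    - [0.006, 0, -0.01, 0, 0, 0, -1]
    - [0, 0, -0.025, 0, 0, 0, -1]
    - [0, 0, -0.02, 0, 0, 0, -1]
    - [-0.02, 0, -0.005, 0, 0, 0, -1]
    - [-0.025, 0, 0, 0, 0, 0, -1]
    - [-0.025, 0, 0, 0, 0, 0, -1]
    - [-0.01, 0, 0, 0, 0, 0, -1]
    - [0, 0, 0, 0, 0, 0, -1]

```text
t: 33.8
tcp_pos: [0.4203, -0.1084, 0.1954]
tool_rot: [0.71, 0.675, 0.126, 0.158]
force: [-0.4, 0.1, 0.2]
finger_gap: 0.001
gripper_force: 0.0
```

```bash
python3 - <<'E'
from g import *
rel(pt(-.054,-.140,.038))
E
```

```text
t 33.8 q [-0.64  0.28  2.23  0.64  0.33 -1.17] tcp [ 0.4203 -0.1084  0.1954]
shift mm [19.8 -9.2 58.5]
deck coords mm [ -36.7 -158.7   95. ] tool x angle 94.16 tilt err 6.65
F [-0.4  0.1  0.2] T [-0.02  0.22  0.01] gap 0.001 grip 0.0
```

Emit:
drive_tool:
  plan:
    - [0.008, -0.009, 0.015, 0, 0, 0, -1]
    - [0.006, 0, 0.015, 0, 0, 0, -1]
    - [0, 0, 0.015, 0, 0, 0, -1]
    - [0, 0, 0.013, 0, 0, 0, -1]
    - [0, 0, 0, 0, 0, 0, -1]
    - [0.008, 0, 0, 0, 0, 0, -1]
    - [0.008, 0, 0, 0, 0, 0, -1]
    - [0.008, 0, 0, 0, 0, 0, -1]
    - [0.008, 0, 0, 0, 0, 0, -1]
    - [0, 0, 0, 0, 0, 0, -1]

```text
t: 34.8
tcp_pos: [0.4328, -0.0618, 0.1358]
tool_rot: [0.709, 0.677, 0.123, 0.156]
force: [-7.2, -3.3, -6.0]
finger_gap: -0.001
gripper_force: 4.6
```

```bash
python3 - <<'E'
from g import *
rel(pt(-.060,-.080,.038))
E
```

```text
t 34.8 q [-0.49  0.46  2.28  1.41  0.14 -1.82] tcp [ 0.4328 -0.0618  0.1358]
shift mm [30.8  3.1  1.8]
deck coords mm [ -60.6 -110.9   40. ] tool x angle 94.38 tilt err 7.12
F [-7.2 -3.3 -6. ] T [-0.45  1.67 -0.18] gap -0.001 grip 4.63195413351059
```

The fingers have met the knob off to its downhill side. Back off, shift uphill and push again.

Emit:
drive_tool:
  plan:
    - [-0.01, 0, 0, 0, 0, 0, -1]
    - [-0.01, 0, 0, 0, 0, 0, -1]
    - [0, 0.007, 0, 0, 0, 0, -1]
    - [0, 0.006, 0, 0, 0, 0, -1]
    - [0, 0, 0, 0, 0, 0, -1]
    - [0.008, 0, 0, 0, 0, 0, -1]
    - [0.008, 0, 0, 0, 0, 0, -1]
    - [0.008, -0.001, 0, 0, 0, 0, -1]
    - [0.008, -0.001, 0, 0, 0, 0, -1]
    - [0, 0, 0, 0, 0, 0, -1]

```text
t: 35.8
tcp_pos: [0.4469, -0.0497, 0.1405]
tool_rot: [0.708, 0.677, 0.127, 0.156]
force: [-1.1, -0.4, 0.3]
finger_gap: 0.002
gripper_force: 0.0
```

```bash
python3 - <<'E'
from g import *
rel(pt(-.058,-.080,.037))
E
```

```text
t 35.8 q [-0.44  0.45  2.25  1.18  0.13 -1.54] tcp [ 0.4469 -0.0497  0.1405]
shift mm [18.  -9.1  2. ]
deck coords mm [-47.4 -97.3  37.8] tool x angle 94.35 tilt err 6.8
F [-1.1 -0.4  0.3] T [-0.01  0.24 -0.02] gap 0.002 grip 0.0
```

Emit:
drive_tool:
  plan:
    - [0.006, -0.003, 0, 0, 0, 0, -1]
    - [0.006, -0.003, 0, 0, 0, 0, -1]
    - [0.004, -0.002, 0, 0, 0, 0, -1]
    - [0.004, 0, 0, 0, 0, 0, -1]
    - [0.004, 0, 0, 0, 0, 0, -1]
    - [0.002, 0, 0, 0, 0, 0, -1]
    - [0.002, 0, 0, 0, 0, 0, -1]
    - [0, 0, 0, 0, 0, 0, -1]
    - [0, 0, 0, 0, 0, 0, -1]

```text
t: 36.7
tcp_pos: [0.4413, -0.0286, 0.1368]
tool_rot: [0.71, 0.674, 0.121, 0.162]
force: [-5.6, -15.1, 1.1]
finger_gap: -0.004
gripper_force: 7.8
```

```bash
python3 - <<'E'
from g import *
rel(pt(-.058,-.073,.037))
E
```

```text
t 36.7 q [-0.37  0.46  2.27  1.44  0.08 -1.74] tcp [ 0.4413 -0.0286  0.1368]
shift mm [ 4.2 -1.3  1.8]
deck coords mm [-56.2 -77.   38.7] tool x angle 94.29 tilt err 6.83
F [ -5.6 -15.1   1.1] T [-2.26  0.96 -0.92] gap -0.004 grip 7.757105827331543
```

Emit:
drive_tool:
  plan:
    - [0.002, 0, 0, 0, 0, 0, -1]
    - [0.002, 0, 0, 0, 0, 0, -1]
    - [0, 0, 0, 0, 0, 0, -1]
    - [0, 0, 0, 0, 0, 0, -1]

```text
t: 37.1
tcp_pos: [0.4413, -0.028, 0.1368]
tool_rot: [0.712, 0.673, 0.117, 0.165]
force: [-7.5, -23.3, 2.8]
finger_gap: 0.001
gripper_force: 12.2
```

Emit:
drive_tool:
  plan:
    - [-0.01, 0, 0, 0, 0, 0, -1]
    - [-0.02, 0, 0, 0, 0, 0, -1]
    - [-0.01, 0, -0.01, 0, 0, 0, -1]
    - [0, 0, -0.03, 0, 0, 0, -1]
    - [0, 0, -0.04, 0, 0, 0, -1]
    - [-0.02, 0, -0.04, 0, 0, 0, -1]
    - [-0.03, 0, 0, 0, 0, 0, -1]
    - [-0.03, 0, 0, 0, 0, 0, -1]
    - [0, 0, 0, 0, 0, 0, -1]

```text
t: 38.0
tcp_pos: [0.4054, -0.1365, 0.2253]
tool_rot: [0.708, 0.675, 0.134, 0.161]
force: [-0.3, -0.7, -0.8]
finger_gap: 0.001
gripper_force: 0.0
```

```bash
python3 - <<'E'
from g import *
rel(pt(-.058,-.073,.037))
for k in("top","side"):
    s=manip.snapshot(k); np.savez(k+"10.npz",**s)
t=np.load("top10.npz")["image"][210:350,170:370];s=np.load("side10.npz")["image"][200:420,220:440]
cv2.imwrite("pics/c10.png",np.hstack([cv2.resize(t,(500,350)),cv2.resize(s,(300,350))])[:,:,::-1])
E
python3 bar.py 10;python3 lobe.py 10; python3 knob.py 10
```

```text
t 38.0 q [-0.76  0.2   2.21  0.59  0.46 -1.21] tcp [ 0.4054 -0.1365  0.2253]
shift mm [116.1  -8.8  92.3]
deck coords mm [ -31.5 -188.4  126.7] tool x angle 94.16 tilt err 5.86
F [-0.3 -0.7 -0.8] T [ 0.01  0.15 -0.01] gap 0.001 grip 0.0
10 top 94 rect [0.056 0.012] 3.8 pca depth 4.5 pca ray 4.5
10 side 112 rect [0.058 0.02 ] 4.5 pca depth 5.2 pca ray 5.4
10 top ['1.9@9.4', '0.7@10.8', '3.1@6.1', '2.7@9.6', '0.3@7.5', '2.8@5.7', '2.5@9.8', '0.4@6.7', '1.8@5.1']
10 side ['3.5@6.8', '1.5@9.8', '0.7@0.3', '3.9@6.7', '2.1@10.0', '1.4@0.4', '3.4@6.3', '1.6@10.4', '1.8@0.0']
10 top knob 27 [-57.9 -59.8  43.8] [-69. -67.  36.] [-52. -53.  51.]
   lever 104 a deg -5.5 y at u=-30 -64.2 at u=45 -71.4
10 side knob 30 [-61.6 -57.5  42.9] [-69. -67.  38.] [-54. -50.  48.]
   lever 72 a deg 6.6 y at u=-30 -57.0 at u=45 -48.3
```

View pics/c10.png

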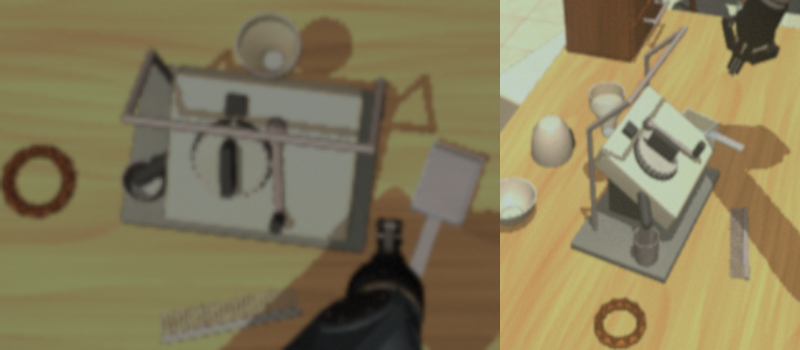

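The final picture shows the lever upright against the dial, from (278,125) to (278,222), the bar pointing uphill, and the bystanders in place. Lever travel from stop to stop is about 45 mm, which matches 0.45 rad. The dial is 45° from its stop.

```bash
python3 -c "
from station import manip
print(manip.sign_off())"
```

```text
the job is handed in; nothing more can be done
None
```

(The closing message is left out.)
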